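# Dry the dipping tools

## Task

Dry the washed dipping tools: stand every tool from the draining rack in the cups of the warm-air dryer, one to a cup, handle down and working end up, and turn the slim air-shutter ring on the intake until its lug lines up with the rib on the deck, touching neither the filter cap above the ring nor the collar below it. Only when all tools are in and the air is open, flip up the splash guard until it stays up by itself, press the start button fully down, let it go, and close the guard again. Leave the tools standing, the air open, and the gift box, jar and pumpkin on the counter where they are.

Things in the scene. Friction and masses are not known exactly. Their poses are not given: they have to be found in the camera images.
- dryer: warm-air utensil dryer, fixed to the counter: a low aluminium box 260 (x) x 300 (y) mm with a flat deck 60 mm above the counter. Origin: centre of its underside; -x is its front (robot side). On the deck: four steel cups in a row along y at the back, the round air intake at the front on the +y side, the guarded start button at the front on the -y side
- cup1 (a point): middle of the inner floor of cup 1 (counted along the dryer's +y); cups are upright round steel tubes open at the top, 30 mm inside, 35 mm outside, rims 66 mm above this floor, 66 mm apart
- cup2 (a point): middle of the inner floor of cup 2 (counted along the dryer's +y); cups are upright round steel tubes open at the top, 30 mm inside, 35 mm outside, rims 66 mm above this floor, 66 mm apart
- cup3 (a point): middle of the inner floor of cup 3 (counted along the dryer's +y); cups are upright round steel tubes open at the top, 30 mm inside, 35 mm outside, rims 66 mm above this floor, 66 mm apart
- cup4 (a point): middle of the inner floor of cup 4 (counted along the dryer's +y); cups are upright round steel tubes open at the top, 30 mm inside, 35 mm outside, rims 66 mm above this floor, 66 mm apart
- tool1: chocolate dipping tool with a two-pronged fork end; may be absent. 218 mm long, 45 g: handle 130 long, 15 (y) x 13 (z) mm, steel shaft 5 mm thick, flat wire end up to 28 mm wide (y). Origin: middle of the handle's butt; x runs to the working end; balance point 88 mm from the butt. Starts lying across the rack's rails, butt towards the robot, neighbours 72 mm apart
- tool2: chocolate dipping tool with a three-pronged fork end; may be absent. 218 mm long, 45 g: handle 130 long, 15 (y) x 13 (z) mm, steel shaft 5 mm thick, flat wire end up to 28 mm wide (y). Origin: middle of the handle's butt; x runs to the working end; balance point 88 mm from the butt. Starts lying across the rack's rails, butt towards the robot, neighbours 72 mm apart
- tool3: chocolate dipping tool with an oval wire loop end; may be absent. 218 mm long, 45 g: handle 130 long, 15 (y) x 13 (z) mm, steel shaft 5 mm thick, flat wire end up to 28 mm wide (y). Origin: middle of the handle's butt; x runs to the working end; balance point 88 mm from the butt. Starts lying across the rack's rails, butt towards the robot, neighbours 72 mm apart
- tool4: chocolate dipping tool with a wire spiral end; may be absent. 218 mm long, 45 g: handle 130 long, 15 (y) x 13 (z) mm, steel shaft 5 mm thick, flat wire end up to 28 mm wide (y). Origin: middle of the handle's butt; x runs to the working end; balance point 88 mm from the butt. Starts lying across the rack's rails, butt towards the robot, neighbours 72 mm apart
- rack: draining rack, fixed: two steel rails 8 mm thick and 300 mm long along its y, at x = -40 and +40 mm, their tops 45 mm above the counter, the space between and below them free down to a 3 mm drip mat. Origin: centre of its foot, on the counter
- shutter (a joint): angle of the shutter ring (rad), seen from above counter-clockwise positive; 0 = lug in line with the rib (air open), starts between -1.25 and -0.55 (shut), stops at -1.4 and +0.6; stays where it is left (friction 0.06 N m)
- ring_centre (a point): centre of the shutter ring, the middle of the intake's three stacked round parts: 64 mm in diameter, 14 to 26 mm above the deck, upright ribbed edge, turns about the upright axis when gripped across its diameter from above. The rib it is set to is a 16 mm long dark strip on the deck, 50 to 66 mm in front (-x) of the axis
- ring_lug (a point): outer tip of the ring's lug, a 9 mm wide, 8 mm high black radial pointer, reaching 48 mm from the axis
- guard (a joint): opening angle of the clear splash guard (rad): 0 shut, grows as its front edge swings up and back about the hinge on its far (+x) side, stop at 1.9. It falls shut by itself when let go below about 1.5 and falls open to the stop and stays when let go above about 1.7
- guard_hinge (a point): middle of the guard's hinge axis (parallel to the dryer's y), 26 mm above the deck. The shut guard is a 74 (x) x 70 (y) mm cover reaching from here to the front, with a pull tab beyond its front edge
- guard_tab (a point): middle of the outer half of the pull tab, 92 mm from the hinge axis; the tab is a black upright fin 10 mm thick (y), 28 mm long (74 to 102 mm from the hinge) and 18 mm high, its middle 4 mm below the hinge axis when shut, to be pinched across its thickness from above
- start (a joint): travel of the start button (m): 0 up, 0.006 fully down, springs back; full travel takes about 5 N
- start_top (a point): middle of the top of the start button, a 28 mm diameter button pressed downward, under the guard, 44 mm in front of the guard's hinge
- cap: the intake's fixed filter cap on top of the shutter ring, diameter 48 mm, 18 mm high; origin at its underside; not to be touched
- collar: the intake's fixed collar under the shutter ring, diameter 52 mm, 14 mm high; origin at its underside, on the deck; not to be touched
- gift_box: bystander: open gold gift box with truffles, 120 x 160 x 32 mm, behind the work; origin at its underside
- jar: bystander: jar with a steel lid, 64 mm in diameter, 90 mm high; origin at its underside
- pumpkin: bystander: small gold ornamental pumpkin, about 86 mm wide and 70 mm high; origin at its underside
There are look-alikes about, which are no part of the job. What is shaped like the tool3 but blue is not meant.

How it is judged:
On the way, in this order (a step that is already met when the one before it is completed fails the run):
1. all tools stand in the cups, one to a cup, and the shutter ring's lug is in line with the rib, with the guard still shut (((horizontal distance between tool1 and cup1 below 0.022 m and z of tool1 in the frame of cup1 below 0.02 m) or (horizontal distance between tool1 and cup2 below 0.022 m and z of tool1 in the frame of cup2 below 0.02 m) or (horizontal distance between tool1 and cup3 below 0.022 m and z of tool1 in the frame of cup3 below 0.02 m) or (horizontal distance between tool1 and cup4 below 0.022 m and z of tool1 in the frame of cup4 below 0.02 m)) and angle between each of tool1, tool2, tool3, tool4's own x axis and vertical below 0.4 rad and ((horizontal distance between tool2 and cup1 below 0.022 m and z of tool2 in the frame of cup1 below 0.02 m) or (horizontal distance between tool2 and cup2 below 0.022 m and z of tool2 in the frame of cup2 below 0.02 m) or (horizontal distance between tool2 and cup3 below 0.022 m and z of tool2 in the frame of cup3 below 0.02 m) or (horizontal distance between tool2 and cup4 below 0.022 m and z of tool2 in the frame of cup4 below 0.02 m)) and ((horizontal distance between tool3 and cup1 below 0.022 m and z of tool3 in the frame of cup1 below 0.02 m) or (horizontal distance between tool3 and cup2 below 0.022 m and z of tool3 in the frame of cup2 below 0.02 m) or (horizontal distance between tool3 and cup3 below 0.022 m and z of tool3 in the frame of cup3 below 0.02 m) or (horizontal distance between tool3 and cup4 below 0.022 m and z of tool3 in the frame of cup4 below 0.02 m)) and ((horizontal distance between tool4 and cup1 below 0.022 m and z of tool4 in the frame of cup1 below 0.02 m) or (horizontal distance between tool4 and cup2 below 0.022 m and z of tool4 in the frame of cup2 below 0.02 m) or (horizontal distance between tool4 and cup3 below 0.022 m and z of tool4 in the frame of cup3 below 0.02 m) or (horizontal distance between tool4 and cup4 below 0.022 m and z of tool4 in the frame of cup4 below 0.02 m)) and horizontal distance between tool1 and tool2 above 0.03 m and horizontal distance between each of tool1, tool2 and tool3 above 0.03 m and horizontal distance between each of tool1, tool2, tool3 and tool4 above 0.03 m and value of joint shutter between -0.14 and 0.14 rad and value of joint guard below 0.3 rad), for 0.3 s.
2. the guard is up and stays up by itself (value of joint guard above 1.7 rad and contact force between guard and anything else below 0.1 N), for 0.3 s.
3. the start button is pressed fully down (value of joint start above 0.0045 m), for 0.1 s.
4. the guard is closed again (value of joint guard below 0.1 rad), for 0.3 s.
At the end, for the whole second after the job is handed in: every tool present has its butt within 22 mm of the middle of a cup and within 20 mm of that cup's floor, the working end up, its axis within 0.4 rad of vertical, one tool to a cup, at rest; the shutter ring within 0.14 rad of the rib; the guard shut (under 0.1 rad) and the button released (((horizontal distance between tool1 and cup1 below 0.022 m and z of tool1 in the frame of cup1 below 0.02 m) or (horizontal distance between tool1 and cup2 below 0.022 m and z of tool1 in the frame of cup2 below 0.02 m) or (horizontal distance between tool1 and cup3 below 0.022 m and z of tool1 in the frame of cup3 below 0.02 m) or (horizontal distance between tool1 and cup4 below 0.022 m and z of tool1 in the frame of cup4 below 0.02 m)) and angle between each of tool1, tool2, tool3, tool4's own x axis and vertical below 0.4 rad and ((horizontal distance between tool2 and cup1 below 0.022 m and z of tool2 in the frame of cup1 below 0.02 m) or (horizontal distance between tool2 and cup2 below 0.022 m and z of tool2 in the frame of cup2 below 0.02 m) or (horizontal distance between tool2 and cup3 below 0.022 m and z of tool2 in the frame of cup3 below 0.02 m) or (horizontal distance between tool2 and cup4 below 0.022 m and z of tool2 in the frame of cup4 below 0.02 m)) and ((horizontal distance between tool3 and cup1 below 0.022 m and z of tool3 in the frame of cup1 below 0.02 m) or (horizontal distance between tool3 and cup2 below 0.022 m and z of tool3 in the frame of cup2 below 0.02 m) or (horizontal distance between tool3 and cup3 below 0.022 m and z of tool3 in the frame of cup3 below 0.02 m) or (horizontal distance between tool3 and cup4 below 0.022 m and z of tool3 in the frame of cup4 below 0.02 m)) and ((horizontal distance between tool4 and cup1 below 0.022 m and z of tool4 in the frame of cup1 below 0.02 m) or (horizontal distance between tool4 and cup2 below 0.022 m and z of tool4 in the frame of cup2 below 0.02 m) or (horizontal distance between tool4 and cup3 below 0.022 m and z of tool4 in the frame of cup3 below 0.02 m) or (horizontal distance between tool4 and cup4 below 0.022 m and z of tool4 in the frame of cup4 below 0.02 m)) and horizontal distance between tool1 and tool2 above 0.03 m and horizontal distance between each of tool1, tool2 and tool3 above 0.03 m and horizontal distance between each of tool1, tool2, tool3 and tool4 above 0.03 m and linear speed of each of tool1, tool2, tool3, tool4 below 0.03 m/s and value of joint shutter between -0.14 and 0.14 rad and value of joint guard below 0.1 rad and value of joint start below 0.002 m); the robot touches nothing.
It fails at once if the robot touches the filter cap or the collar of the air intake (contact force between any of cap, collar and the fingers above 2 N or contact force between any of cap, collar and the arm above 2 N).
It fails at once if the dryer is started with the air shutter not open (value of joint start above 0.0045 m and not (value of joint shutter between -0.16 and 0.16 rad)).
It fails at once if the gift box is displaced by more than 30 mm (distance of gift_box from where it was at the start of the episode above 0.03 m).
It fails at once if the jar is displaced by more than 30 mm (distance of jar from where it was at the start of the episode above 0.03 m).
It fails at once if the pumpkin is displaced by more than 30 mm (distance of pumpkin from where it was at the start of the episode above 0.03 m).
Of tool1, tool2, tool3, tool4 only 3 to 4 are there at a start; the rules pass over those that are not, and their reading is None.
At some moment in a run one of tool1, tool2, tool3, tool4 may be knocked a few centimetres aside while the robot is not near it.
Once in a run the grip may slacken for a moment while it holds something.
It also fails if it takes over 210 s, if anything falls off the work surface, if the arm or the gripper's body presses on something with over 40 N, if the wrist force passes 120 N, or if a joint passes its speed limit or range.

## Robot

A 7-joint arm with a two-finger parallel gripper is mounted at the origin on the work surface. World frame = base frame: x ahead of the robot, y to its left, z up, the work surface at z = 0. Lengths are in m, angles in rad, forces in N, time in s.
With the tool pointing down it reaches from about 0.4 to 0.9 m from the base axis. Payload 5.6 kg.
Tool frame: the origin (TCP) lies midway between the tips of the shut fingers; the grasp point (between the pads) lies robot.tcp_to_grasp behind it (robot.tcp_to_grasp is the distance from the TCP to the grasp point, in m); z points along the fingers, y is the line along which they close (so a half turn about z gives the same grasp; the last joint's range is limited). The gripper opens to 92 mm and grips with 3 to 60 N. Pads are 20 mm wide; open, the fingers measure 128 mm over their backs; the gripper's body (75 mm by 189 mm) begins 69 mm behind the grasp point.
Start: joints at [1.118, 0.468, -0.012, 1.603, 0.006, 1.071, -0.056], TCP at [0.259, -0.596, 0.194] pointing down, gripper open.
Joint ranges: [-2.53, 2.53], [-0.31, 2.02], [-1.57, 1.55], [0.28, 2.44], [-1.29, 4.43], [0.15, 1.84], [-2.92, 2.92]. Speed limits (rad/s): [2.57, 2.57, 3.14, 3.14, 3.14, 3.14, 3.14].

## Interface

Orientations are given as a unit quaternion [w, x, y, z].
In Python, from bench import robot gives the robot as it stands.
- The arm moves only by the shell command python3 -m pendant 'ROWS'. ROWS is JSON, a list of rows, each an object of numbers: "tx", "ty", "tz": the shift along the tool's x, y, z in mm; "wx", "wy", "wz": the turn, a rotation vector about the tool's x, y, z in degrees; "hand": the opening, from -1 (shut) to 1 (fully open). A call has 1 to 5 rows; each row shifts and turns the commanded pose from where the row before left it, along the tool's axes as they then stand; what a row does not reach is not made up. A row lasts 1/8 s, in which the tool goes at most 62.5 mm and 10.7 degrees, less where a joint would pass 70% of its speed; a pose out of reach is approached as far as the arm can. A call with a gripper value outside its range is refused whole. The fingers move at their own pace and stop on an object; the grip force is fixed at half the most. Time passes only in rows, so rows that do not move let the fingers close. It gives the time, the measured TCP pose, the force, the opening and the grip force at its end, in the units of the state.
- robot.observe(): the state, without advancing time (a new reading comes with each control period).
- robot.camera(name): name is "scene" or "top"; returns a dict with "frame" (480x640x3 uint8, blue, green, red), "mtx" (3x3 intrinsics, pixels), "distortion" ([k1, k2, p1, p2, k3] as OpenCV has them; the pictures are not rectified), "origin" and "rotation" of the camera in the world. Camera axes: x right, y down, z forward; pixel columns grow to the right and rows downward; lengths in m; the calibration is good to about 2 mm. A picture is of the moment at which its call begins. There is no depth.
- robot.hand_in(): hands the job in; it is judged then, once.
The state is a dict: "time": time; "q": joint angles; "qvel": joint speeds; "tau": joint torques, N m; "position": TCP position; "ee_rot": TCP orientation; "ft_force": force on the tool from outside, world axes, zero at the start; "wrist_torque": the same for the moment, N m; "grip_width": finger opening in m; "grip_force": force on a finger pad.
Only numpy, scipy, OpenCV 4.12 (cv2) and the standard library are available. Lean on these libraries where they do the work, as an engineer would, in place of code of your own. Each camera call takes 0.05 s, during which the arm holds its last target. There are 200 camera calls.

## Working session

There is one attempt and no reset: what is moved stays moved. The work goes in short steps, Python scripts to look and compute and a shell command to move; the robot and the scene stay as the last step left them, time stands still between calls to the robot, and variables do not carry over. Pictures are saved under pics/ and viewed, at most 14 in all, crops included, and the job is handed in when it is done.

```bash
mkdir -p pics; ls; python3 - <<'E'
from bench import robot
import cv2
for n in("scene","top"):
    c=robot.camera(n); cv2.imwrite(f"pics/{n}0.png",c["frame"]); print(n,c["mtx"],c["distortion"],c["origin"],c["rotation"])
s=robot.observe();print(s, robot.tcp_to_grasp)
E
```

```text
pics
scene [[523.0487545    0.         320.07288921]
 [  0.         523.0487545  240.08591716]
 [  0.           0.           1.        ]] [0.01615449 0.         0.         0.         0.        ] [1.08265622 0.43265385 0.94645738] [-0.1231019   0.35875245  0.86753505 -0.32175385]
top [[563.39836677   0.         318.3056934 ]
 [  0.         563.39836677 231.83969666]
 [  0.           0.           1.        ]] [-0.17767265  0.          0.          0.          0.        ] [ 0.4243413  -0.09539538  1.4068993 ] [-0.03122685  0.71535748 -0.69637828  0.04843391]
{'time': 0.1, 'q': array([ 1.11800043,  0.46830891, -0.01157349,  1.60349698,  0.0059951 ,
        1.07138392, -0.05629997]), 'qvel': array([-0.00024146, -0.00240602,  0.00056109, -0.00171434,  0.00011173,
       -0.00081799,  0.00043075]), 'tau': array([ 1.51119963e-03, -5.21651280e+01, -1.20537941e-02, -2.44367266e+01,
       -5.67151664e-02,  1.41530688e-02,  7.39875190e-05]), 'position': array([ 0.25868212, -0.59572404,  0.19343706]), 'ee_rot': array([-7.50412949e-04,  9.79090930e-01,  2.03421584e-01, -2.18384373e-04]), 'ft_force': array([0.07187534, 0.20095743, 0.22524447]), 'wrist_torque': array([ 0.02163266, -0.01972562,  0.01293997]), 'grip_force': 0.0, 'grip_width': 0.09186656549062526} 0.0187
```

View pics/scene0.png

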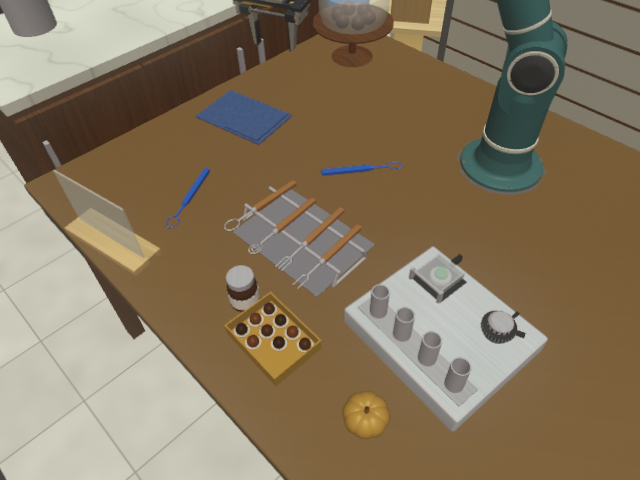

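View pics/top0.png

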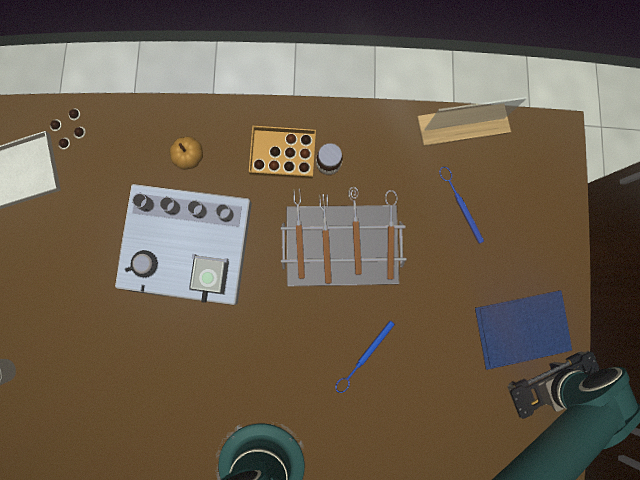

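The scene picture shows the dryer (around 445,330), the jar (241,285), the gift box (272,335) and the pumpkin (366,414). In the top picture four wooden-handled tools lie on the rack at columns 300 (two-prong), 326 (three-prong), 357 (spiral) and 391 (loop). The look-alikes are two blue loop tools at (367,355) and (460,205). The brown loop tool at (391,235) on the rack is tool3, because the description rules out blue.

```bash
cat > h.py <<'E'
import cv2,numpy as np
from scipy.spatial.transform import Rotation as R
from bench import robot
def rot(q): return R.from_quat(np.roll(q,-1))
def cam(n):
    c=robot.camera(n); return c
def world(c,px,z):
    p=cv2.undistortPoints(np.array(px,float).reshape(-1,1,2),c["mtx"],np.array(c["distortion"])).reshape(-1,2)
    d=rot(c["rotation"]).apply(np.c_[p,np.ones(len(p))]); o=np.array(c["origin"])
    return o+d*((np.broadcast_to(z,len(p))-o[2])/d[:,2])[:,None]
def pix(c,P):
    r=rot(c["rotation"]).inv(); P=np.atleast_2d(P)
    return cv2.projectPoints(r.apply(P-np.array(c["origin"])),np.zeros(3),np.zeros(3),c["mtx"],np.array(c["distortion"]))[0].reshape(-1,2)
def crop(c,x0,y0,x1,y1,k,name): cv2.imwrite("pics/"+name,cv2.resize(c["frame"][y0:y1,x0:x1],None,fx=k,fy=k,interpolation=cv2.INTER_CUBIC))
E
python3 - <<'E'
from h import *
c=cam("top"); crop(c,270,175,420,295,5,"rack.png"); crop(c,105,175,260,310,4.4,"dry.png")
E
```

```text
(no output)
```

View pics/rack.png

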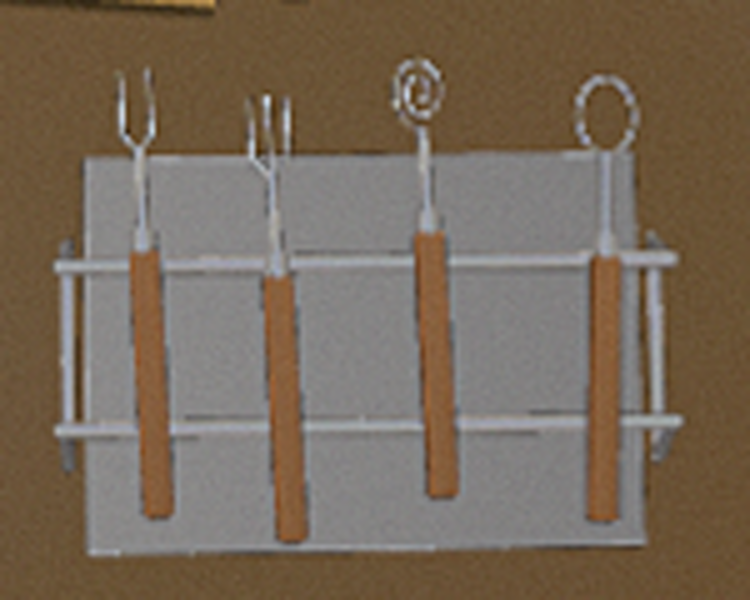

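View pics/dry.png

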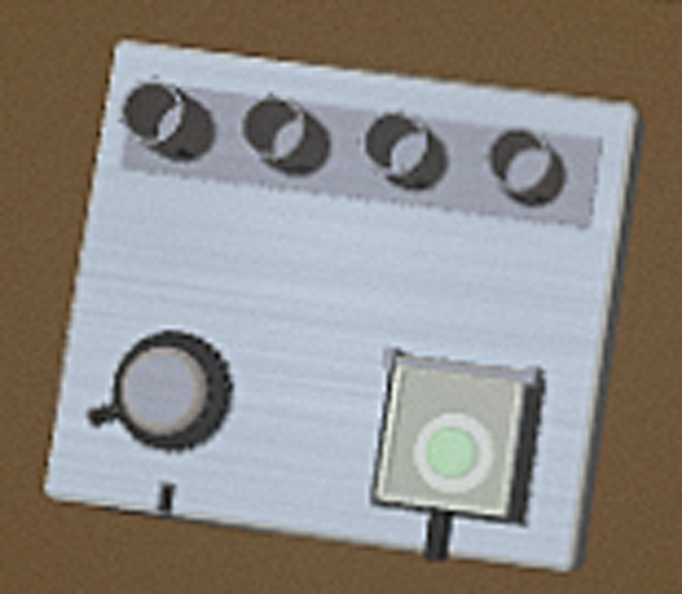

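The racks crop shows the butts at (158,518), (292,541), (443,496) and (603,520). From left to right the ends are the two-prong fork, three-prong fork, spiral and loop, and the loop is brown, so it is tool3. The dryer crop shows the cups, the cap at (163,390), the lug tip at (97,417), the rib at (166,497) and the tab at (437,535).

```bash
cat > m.py <<'E'
from h import *
from scipy.optimize import least_squares
c=cam("top"); s=cam("scene")
D=lambda a:np.array(a,float)/4.4+[105,175]
K=lambda a:np.array(a,float)/5+[270,175]
cor=np.array([[.13,.15,.06],[.13,-.15,.06],[-.13,-.15,.06],[-.13,.15,.06]])
tp=D([[117,42],[637,105],[575,570],[45,495]])
sp=np.array([[453,418],[347,313],[432,248],[546,340]])
def T(p,P): return R.from_euler('z',p[2]).apply(P)+[p[0],p[1],0]
f=least_squares(lambda p:np.r_[(pix(c,T(p,cor))-tp).ravel(),(pix(s,T(p,cor))-sp).ravel()*.5],[.6,.25,0])
print("dryer",f.x,np.round(f.fun,1))
inv=lambda W:R.from_euler('z',-f.x[2]).apply(W-[f.x[0],f.x[1],0])
def show(n,px,z):
    w=world(c,px,z);print(n,"world",np.round(w,3).tolist(),"dryer",np.round(inv(w),3).tolist())
show("rims4..1",D([[156,114],[277,129],[399,147],[522,164]]),.128)
show("cap",D([[163,390]]),.104)
show("lug",D([[97,417]]),.08)
show("rib",D([[166,485],[166,510]]),.061)
show("tab",D([[438,515],[436,558]]),.09)
show("hinge corners",D([[385,352],[540,375]]),.086)
for n,b,e in(("t1",(158,518),(144,250)),("t2",(292,541),(279,277)),("t4",(443,496),(430,232)),("t3",(603,520),(605,256))):
    w=world(c,K([b,e]),.055);d=w[1]-w[0];print(n,np.round(w,3).tolist(),np.degrees(np.arctan2(d[1],d[0])),np.linalg.norm(d))
print("rails",np.round(world(c,K([[55,267],[678,258],[55,430],[682,421]]),.045),3).tolist())
E
python3 m.py
```

```text
dryer [ 0.54168138  0.20289278 -0.10020962] [-0.9 -1.9  0.5 -1.2 -0.3  0.1 -1.4  0.1  1.5  1.1 -2.5 -3.7  0.  -2.9
  1.2 -2.4]
rims4..1 world [[0.63, 0.291, 0.128], [0.624, 0.225, 0.128], [0.616, 0.159, 0.128], [0.609, 0.094, 0.128]] dryer [[0.079, 0.096, 0.128], [0.079, 0.03, 0.128], [0.078, -0.036, 0.128], [0.077, -0.102, 0.128]]
cap world [[0.486, 0.285, 0.104]] dryer [[-0.064, 0.076, 0.104]]
lug world [[0.471, 0.328, 0.08]] dryer [[-0.083, 0.117, 0.08]]
rib world [[0.436, 0.293, 0.061], [0.422, 0.292, 0.061]] dryer [[-0.114, 0.079, 0.061], [-0.128, 0.077, 0.061]]
tab world [[0.425, 0.136, 0.09], [0.402, 0.137, 0.09]] dryer [[-0.11, -0.078, 0.09], [-0.132, -0.08, 0.09]]
hinge corners world [[0.511, 0.169, 0.086], [0.501, 0.085, 0.086]] dryer [[-0.027, -0.036, 0.086], [-0.029, -0.121, 0.086]]
t1 [[0.464, -0.089, 0.055], [0.593, -0.079, 0.055]] 4.622212299483956 0.12949978788206773
t2 [[0.455, -0.154, 0.055], [0.582, -0.144, 0.055]] 4.186996249940833 0.12745624468888123
t4 [[0.478, -0.226, 0.055], [0.606, -0.217, 0.055]] 3.872283603454161 0.12808804137141125
t3 [[0.468, -0.304, 0.055], [0.597, -0.303, 0.055]] 0.2857428770806638 0.12827224761671316
rails [[0.585, -0.036, 0.045], [0.598, -0.341, 0.045], [0.505, -0.038, 0.045], [0.518, -0.343, 0.045]]
```

```bash
python3 -m pendant '[{"tz":-60},{"tz":-60},{"wy":10},{"wy":10},{"wy":10}]'; python3 - <<'E'
from h import *
print(robot.observe()['q'])
E
```

```text
[ 1.11801797  0.46796326 -0.01159531  1.60312491  0.0059724   1.07141286
 -0.05629963]invalid input at $[0]: expected keys tx, ty, tz, wx, wy, wz, hand
```

```bash
cat >> h.py <<'E'
def st():
    o=robot.observe();M=rot(o['ee_rot']).as_matrix()
    print("t",round(o['time'],2),"p",np.round(o['position'],4),"x",np.round(M[:,0],3),"z",np.round(M[:,2],3),"q",np.round(o['q'],2),"w",round(o['grip_width'],4),"gf",round(o['grip_force'],1),"F",np.round(o['ft_force'],1))
E
cat > st.py <<'E'
from h import *
st()
E
python3 -m pendant '[{"tx":0,"ty":0,"tz":-50,"wx":0,"wy":0,"wz":8,"hand":1},{"tx":0,"ty":0,"tz":-50,"wx":0,"wy":0,"wz":8,"hand":1},{"tx":0,"ty":0,"tz":-30,"wx":0,"wy":0,"wz":7.5,"hand":1},{"tx":31,"ty":-50,"tz":0,"wx":0,"wy":0,"wz":0,"hand":1},{"tx":31,"ty":-50,"tz":0,"wx":0,"wy":0,"wz":0,"hand":1}]'; python3 -m pendant '[{"tx":31,"ty":-50,"tz":0,"wx":0,"wy":0,"wz":0,"hand":1},{"tx":31,"ty":-50,"tz":0,"wx":0,"wy":0,"wz":0,"hand":1},{"tx":31,"ty":-50,"tz":0,"wx":0,"wy":0,"wz":0,"hand":1},{"tx":31,"ty":-50,"tz":0,"wx":0,"wy":0,"wz":0,"hand":1},{"tx":31,"ty":-50,"tz":0,"wx":0,"wy":0,"wz":0,"hand":1}]';python3 st.py
python3 -m pendant '[{"tx":0,"ty":0,"tz":0,"wx":0,"wy":10,"wz":0,"hand":1},{"tx":0,"ty":0,"tz":0,"wx":0,"wy":10,"wz":0,"hand":1},{"tx":0,"ty":0,"tz":0,"wx":0,"wy":10,"wz":0,"hand":1},{"tx":0,"ty":0,"tz":0,"wx":0,"wy":0,"wz":0,"hand":1},{"tx":0,"ty":0,"tz":0,"wx":0,"wy":0,"wz":0,"hand":1}]';python3 st.py
```

```text
time: 0.88
position: [0.3214, -0.4952, 0.3245]
ee_rot: [0.0, 1.0, -0.001, 0.0]
ft_force: [0.9, -0.3, -0.4]
grip_width: 0.0916
grip_force: 0.0
time: 1.5
position: [0.4768, -0.2446, 0.3245]
ee_rot: [0.0, 1.0, -0.0, 0.0]
ft_force: [0.7, -1.2, 0.1]
grip_width: 0.0924
grip_force: 0.0
t 1.5 p [ 0.4768 -0.2446  0.3245] x [ 1.    -0.001  0.   ] z [ 0. -0. -1.] q [ 0.56  0.17 -0.17  1.71  0.03  1.26 -1.19] w 0.0924 gf 0.0 F [ 0.7 -1.2  0.1]
time: 2.12
position: [0.4768, -0.2464, 0.3253]
ee_rot: [0.0, 0.966, 0.0, 0.259]
ft_force: [0.9, 0.4, 0.2]
grip_width: 0.0916
grip_force: 0.0
t 2.12 p [ 0.4768 -0.2464  0.3253] x [0.866 0.001 0.5  ] z [ 0.5   -0.001 -0.866] q [ 0.72 -0.07 -0.11  2.07 -0.44  0.75 -0.7 ] w 0.0916 gf 0.0 F [0.9 0.4 0.2]
```

```bash
cat > fk.py <<'E'
import numpy as np
def fk(q,sg,tool,b0,a=(0,0,0,.0525,.0775,0,.076),d=(.267,0,.293,0,.3425,0,.097)):
    al=[0,-np.pi/2,np.pi/2,np.pi/2,np.pi/2,np.pi/2,-np.pi/2]
    T=np.eye(4)
    for i in range(7):
        t=sg[i]*q[i]+(b0 if i==0 else 0);ca,sa,c,s=np.cos(al[i]),np.sin(al[i]),np.cos(t),np.sin(t)
        T=T@np.array([[c,-s,0,a[i]],[s*ca,c*ca,-sa,-d[i]*sa],[s*sa,c*sa,ca,d[i]*ca],[0,0,0,1]])
    return T
E
python3 - <<'E'
from fk import *
import itertools
Q=[[1.118,.468,-.0116,1.6034,.006,1.0714,-.0563],[.56,.17,-.17,1.71,.03,1.26,-1.19],[.72,-.07,-.11,2.07,-.44,.75,-.70]]
Z=[[0,0,-1],[0,0,-1],[.5,0,-.866]]
best=[]
for sg in itertools.product([1,-1],repeat=7):
  e=0
  for q,z in zip(Q[:2],Z): e+=np.linalg.norm(fk(q,sg,0,0)[:3,2]-z)
  best.append((e,sg))
best.sort();print(best[:4])
for e,sg in best[:3]:
  for q in Q: T=fk(q,sg,0,0);print(T[:3,3].round(3),T[:3,2].round(3))
E
```

```text
[(np.float64(0.3455046312263275), (-1, 1, -1, 1, -1, 1, -1)), (np.float64(0.3455046312263275), (-1, 1, -1, 1, -1, 1, 1)), (np.float64(0.3455046312263275), (1, -1, 1, -1, 1, -1, -1)), (np.float64(0.3455046312263275), (1, -1, 1, -1, 1, -1, 1))]
[ 0.269 -0.541  0.339] [ 0.029 -0.057 -0.998]
[ 0.5   -0.218  0.543] [ 0.257 -0.108 -0.96 ]
[ 0.323 -0.215  0.871] [ 0.943 -0.307 -0.128]
[ 0.269 -0.541  0.339] [ 0.029 -0.057 -0.998]
[ 0.5   -0.218  0.543] [ 0.257 -0.108 -0.96 ]
[ 0.323 -0.215  0.871] [ 0.943 -0.307 -0.128]
[-0.131 -0.263  0.236] [-0.029 -0.057 -0.998]
[-0.267 -0.117  0.363] [-0.257 -0.108 -0.96 ]
[-0.304 -0.146  0.592] [-0.943 -0.307 -0.128]
```

```bash
cat > fk.py <<'E'
import numpy as np
from scipy.spatial.transform import Rotation as R
LO=np.array([-2.53,-.31,-1.57,.28,-1.29,.15,-2.92]);HI=np.array([2.53,2.02,1.55,2.44,4.43,1.84,2.92])
def fk(q,sg,L):
    M=R.identity();p=np.zeros(3)
    off=[[0,0,L[0]],[0,0,0],[0,0,L[1]],[L[4],0,0],[-L[4],0,L[2]],[0,0,0],[L[5],0,L[3]]]
    for i in range(7):
        M=M*R.from_rotvec(np.array([0,0,1] if i%2==0 else [0,1,0])*sg[i]*q[i]); p=p+M.apply(off[i])
    return p,M.as_matrix()
E
python3 - <<'E'
from fk import *
import itertools
from scipy.optimize import least_squares
Q=[[1.11801797,.46796326,-.01159531,1.60312491,.0059724,1.07141286,-.05629963],[.56,.17,-.17,1.71,.03,1.26,-1.19],[.72,-.07,-.11,2.07,-.44,.75,-.70]]
P=np.array([[.25868,-.59572,.1934],[.4768,-.2446,.3245],[.4768,-.2464,.3253]])
Z=np.array([[0,0,-1],[0,0,-1],[.5,0,-.866]]);X=np.array([[.917,.398,0],[1,0,0],[.866,0,.5]])
best=[]
for s in itertools.product([1,-1],repeat=5):
  sg=(s[0],1,s[1],s[2],s[3],1*s[2],s[4])
  e=sum(np.linalg.norm(fk(q,sg,[0]*6)[1][:,2]-z)for q,z in zip(Q,Z))
  best.append((e,sg))
best.sort();print(best[:4])
for e,sg in best[:2]:
  f=least_squares(lambda L:np.r_[np.concatenate([fk(q,sg,L)[0]-p for q,p in zip(Q,P)]),.01*(L[4:])],[.3,.4,.4,.3,0,0]);print(f.x,f.fun.round(3))
  for q in Q:print(fk(q,sg,f.x)[1][:,0].round(3))
E
```

```text
[(np.float64(0.00859692509615081), (-1, 1, -1, 1, -1, 1, 1)), (np.float64(0.00859692509615081), (1, 1, 1, 1, 1, 1, -1)), (np.float64(0.008596925096150954), (-1, 1, -1, 1, -1, 1, -1)), (np.float64(0.008596925096150954), (1, 1, 1, 1, 1, 1, 1))]
[0.32275805 0.62828637 0.45955637 0.47186339 0.12140591 0.0367353 ] [ 0.029  0.013 -0.002 -0.003  0.     0.007  0.001  0.001 -0.005  0.001
  0.   ]
[-0.499  0.867  0.001]
[-0.692 -0.722 -0.002]
[-0.854  0.173 -0.49 ]
[ 1.01281556 -3.04904862  0.6762115  -2.42941598 -2.46658414 -0.43151931] [-0.391  0.272  0.203 -0.055 -0.035 -0.092  0.03   0.006 -0.111 -0.025
 -0.004]
[-0.499 -0.867  0.001]
[-0.692  0.722 -0.002]
[-0.854 -0.173 -0.49 ]
```

```bash
cat >> st.py <<'E'
import json
o=robot.observe()
open("log.jsonl","a").write(json.dumps([list(o['q']),list(o['position']),list(o['ee_rot'])])+"\n")
E
st(){ python3 st.py; }
st
python3 -m pendant '[{"tx":0,"ty":0,"tz":0,"wx":0,"wy":-10,"wz":0,"hand":1},{"tx":0,"ty":0,"tz":0,"wx":0,"wy":-10,"wz":0,"hand":1},{"tx":0,"ty":0,"tz":0,"wx":0,"wy":-10,"wz":0,"hand":1},{"tx":0,"ty":0,"tz":0,"wx":0,"wy":0,"wz":10,"hand":1},{"tx":0,"ty":0,"tz":0,"wx":0,"wy":0,"wz":10,"hand":1}]' >/dev/null;st
python3 -m pendant '[{"tx":0,"ty":0,"tz":0,"wx":0,"wy":0,"wz":10,"hand":1},{"tx":0,"ty":0,"tz":0,"wx":0,"wy":0,"wz":10,"hand":1},{"tx":0,"ty":0,"tz":0,"wx":0,"wy":0,"wz":10,"hand":1},{"tx":0,"ty":0,"tz":0,"wx":0,"wy":0,"wz":10,"hand":1},{"tx":0,"ty":0,"tz":0,"wx":0,"wy":0,"wz":0,"hand":1}]' >/dev/null;st
python3 -m pendant '[{"tx":0,"ty":0,"tz":0,"wx":0,"wy":10,"wz":0,"hand":1},{"tx":0,"ty":0,"tz":0,"wx":0,"wy":10,"wz":0,"hand":1},{"tx":0,"ty":0,"tz":0,"wx":0,"wy":10,"wz":0,"hand":1}]' >/dev/null;st
python3 -m pendant '[{"tx":0,"ty":0,"tz":0,"wx":0,"wy":10,"wz":0,"hand":1},{"tx":0,"ty":0,"tz":0,"wx":0,"wy":10,"wz":0,"hand":1}]' >/dev/null;st
python3 -m pendant '[{"tx":0,"ty":0,"tz":0,"wx":0,"wy":10,"wz":0,"hand":1},{"tx":0,"ty":0,"tz":0,"wx":0,"wy":10,"wz":0,"hand":1}]' >/dev/null;st
python3 -m pendant '[{"tx":0,"ty":0,"tz":0,"wx":0,"wy":10,"wz":0,"hand":1},{"tx":0,"ty":0,"tz":0,"wx":0,"wy":10,"wz":0,"hand":1},{"tx":0,"ty":0,"tz":0,"wx":0,"wy":0,"wz":0,"hand":1}]' >/dev/null;st
```

```text
t 2.12 p [ 0.4768 -0.2464  0.3253] x [0.866 0.001 0.5  ] z [ 0.5   -0.001 -0.866] q [ 0.72 -0.07 -0.11  2.07 -0.44  0.75 -0.7 ] w 0.0916 gf 0.0 F [0.9 0.4 0.2]
t 2.75 p [ 0.4787 -0.2459  0.3241] x [ 0.938 -0.346 -0.001] z [-0.001 -0.    -1.   ] q [ 0.58  0.18 -0.19  1.7   0.04  1.26 -1.55] w 0.0918 gf 0.0 F [ 0.5 -0.2  0.5]
t 3.38 p [ 0.4778 -0.2461  0.3246] x [ 0.502 -0.865  0.001] z [ 0.    -0.001 -1.   ] q [ 0.52  0.17 -0.12  1.71  0.02  1.26 -2.22] w 0.0919 gf 0.0 F [-0.2 -0.3  0.3]
t 3.75 p [ 0.4779 -0.2457  0.3259] x [ 0.434 -0.745  0.506] z [ 0.256 -0.437 -0.862] q [ 0.38 -0.05 -0.22  2.05  0.53  0.85 -2.75] w 0.0918 gf 0.0 F [-1.6  0.3  1.1]
t 4.0 p [ 0.4746 -0.2487  0.3375] x [ 0.394 -0.709  0.585] z [ 0.31  -0.496 -0.811] q [ 0.84 -0.09 -0.66  2.08  0.59  0.78 -2.82] w 0.0916 gf 0.0 F [-1.2 -0.7  0.4]
t 4.25 p [ 0.4736 -0.2537  0.3586] x [ 0.313 -0.632  0.709] z [ 0.391 -0.595 -0.702] q [ 1.29 -0.23 -1.05  2.15  0.63  0.6  -2.89] w 0.092 gf 0.0 F [-1.4 -0.3  1.3]
t 4.62 p [ 0.4878 -0.3076  0.4113] x [ 0.271 -0.489  0.829] z [ 0.465 -0.687 -0.558] q [ 1.47 -0.31 -1.09  2.16  0.78  0.42 -2.92] w 0.0917 gf 0.0 F [-0.   0.3 -0.2]
```

```bash
cat >> h.py <<'E'
def to(p,x,z):
    "print tool-frame rotation vector (deg), then shift (mm) in the axes after the turn"
    o=robot.observe();C=rot(o['ee_rot']);x=np.array(x,float);z=np.array(z,float);z/=np.linalg.norm(z);x-=z*(x@z);x/=np.linalg.norm(x)
    G=R.from_matrix(np.c_[x,np.cross(z,x),z])
    rv=np.degrees((C.inv()*G).as_rotvec());dp=np.array(p)-o['position']
    print("turn",rv.round(1),"norm",np.linalg.norm(rv).round(1),"shift after",(G.inv().apply(dp)*1000).round(1),"shift now",(C.inv().apply(dp)*1000).round(1),"world",(dp*1000).round(1))
E
python3 - <<'E'
from h import *
to([.56,-.085,.3],[.5,-.866,0],[0,0,-1])
E
```

```text
turn [ -3.4 -56.    1.1] norm 56.1 shift after [-156.6 -173.8  111.3] shift now [-181.6 -175.7  -57.3] world [  72.2  222.6 -111.3]
```

```bash

python3 -m pendant '[{"tx":0,"ty":0,"tz":0,"wx":0,"wy":-10,"wz":0,"hand":0},{"tx":0,"ty":0,"tz":0,"wx":0,"wy":-10,"wz":0,"hand":0},{"tx":0,"ty":0,"tz":0,"wx":0,"wy":-10,"wz":0,"hand":0},{"tx":0,"ty":0,"tz":0,"wx":-1,"wy":-10,"wz":0,"hand":0},{"tx":0,"ty":0,"tz":0,"wx":-2,"wy":-10,"wz":0,"hand":0}]' >/dev/null;python3 st.py
python3 -m pendant '[{"tx":0,"ty":0,"tz":0,"wx":0,"wy":-6,"wz":0,"hand":0},{"tx":0,"ty":0,"tz":0,"wx":0,"wy":0,"wz":-10,"hand":0},{"tx":0,"ty":0,"tz":0,"wx":0,"wy":0,"wz":-10,"hand":0},{"tx":0,"ty":0,"tz":0,"wx":0,"wy":0,"wz":-10,"hand":0},{"tx":0,"ty":0,"tz":0,"wx":0,"wy":0,"wz":-10,"hand":0}]' >/dev/null;python3 st.py
python3 -m pendant '[{"tx":0,"ty":0,"tz":0,"wx":0,"wy":0,"wz":-10,"hand":0},{"tx":0,"ty":0,"tz":0,"wx":0,"wy":0,"wz":-10,"hand":0},{"tx":0,"ty":0,"tz":0,"wx":0,"wy":0,"wz":-10,"hand":0},{"tx":0,"ty":0,"tz":0,"wx":0,"wy":0,"wz":-10,"hand":0},{"tx":0,"ty":0,"tz":0,"wx":0,"wy":0,"wz":-10,"hand":0}]' >/dev/null;python3 st.py
python3 -m pendant '[{"tx":0,"ty":0,"tz":0,"wx":0,"wy":0,"wz":-10,"hand":0},{"tx":0,"ty":0,"tz":0,"wx":0,"wy":0,"wz":-10,"hand":0},{"tx":0,"ty":0,"tz":0,"wx":0,"wy":0,"wz":-10,"hand":0},{"tx":0,"ty":0,"tz":0,"wx":0,"wy":0,"wz":-10,"hand":0},{"tx":0,"ty":0,"tz":0,"wx":0,"wy":0,"wz":-10,"hand":0}]' >/dev/null;python3 st.py
python3 -m pendant '[{"tx":0,"ty":0,"tz":0,"wx":0,"wy":0,"wz":-10,"hand":0},{"tx":0,"ty":0,"tz":0,"wx":0,"wy":0,"wz":-10,"hand":0},{"tx":0,"ty":0,"tz":0,"wx":0,"wy":0,"wz":-10,"hand":0},{"tx":0,"ty":0,"tz":0,"wx":0,"wy":0,"wz":-10,"hand":0},{"tx":0,"ty":0,"tz":0,"wx":0,"wy":0,"wz":-10,"hand":0}]' >/dev/null;python3 st.py
python3 -m pendant '[{"tx":0,"ty":0,"tz":0,"wx":0,"wy":0,"wz":-10,"hand":0},{"tx":0,"ty":0,"tz":0,"wx":0,"wy":0,"wz":-10,"hand":0},{"tx":0,"ty":0,"tz":0,"wx":0,"wy":0,"wz":-10,"hand":0},{"tx":0,"ty":0,"tz":0,"wx":0,"wy":0,"wz":-10,"hand":0},{"tx":0,"ty":0,"tz":0,"wx":0,"wy":0,"wz":-10,"hand":0}]' >/dev/null;python3 st.py
python3 - <<'E'
from h import *
to([.564,-.081,.15],[-.997,-.08,0],[0,0,-1])
import json
from fk import fk
D=[json.loads(l) for l in open("log.jsonl")]
sg=(-1,1,-1,1,-1,1,-1)
A=[];b=[]
for q,p,r in D:
    M=R.identity();row=[]
    for i in range(7):
        M=M*R.from_rotvec(np.array([0,0,1] if i%2==0 else [0,1,0])*sg[i]*q[i]);row.append(M.as_matrix())
    A.append(np.hstack(row));b.append(p)
    print((M.inv()*rot(r)).as_rotvec().round(3))
A=np.vstack(A);b=np.hstack(b)
x=np.linalg.solve(A.T@A+1e-5*np.eye(21),A.T@b);print(x.reshape(7,3).round(3),np.abs(A@x-b).max())
np.save("off.npy",x)
E
```

```text
t 5.25 p [ 0.4881 -0.3056  0.4139] x [ 0.522 -0.843  0.133] z [ 0.066 -0.116 -0.991] q [ 1.06  0.2  -0.71  1.54  0.22  1.35 -2.26] w 0.0462 gf 0.0 F [ 0.  -0.3  0.1]
t 5.88 p [ 0.4881 -0.3054  0.4125] x [ 0.951 -0.307  0.022] z [ 0.013 -0.03  -0.999] q [ 1.13  0.29 -0.81  1.46  0.23  1.46 -1.57] w 0.0462 gf 0.0 F [0.3 0.1 0.9]
t 6.5 p [ 0.488  -0.3055  0.4126] x [ 0.847  0.531 -0.005] z [ 0.013 -0.03  -0.999] q [ 1.23  0.33 -0.97  1.46  0.3   1.48 -0.75] w 0.046 gf 0.0 F [-0.5 -0.4  0.3]
t 7.12 p [ 0.4879 -0.3056  0.4127] x [ 0.138  0.99  -0.028] z [ 0.013 -0.03  -0.999] q [ 1.33  0.4  -1.15  1.45  0.39  1.51  0.05] w 0.0459 gf 0.0 F [ 0.5 -0.3  0.3]
t 7.75 p [ 0.4878 -0.3058  0.4128] x [-0.669  0.742 -0.031] z [ 0.013 -0.03  -0.999] q [ 1.41  0.5  -1.36  1.45  0.52  1.56  0.82] w 0.046 gf 0.0 F [-0.3 -0.3 -0.1]
t 8.38 p [ 0.4878 -0.3059  0.4127] x [-0.999 -0.036 -0.012] z [ 0.013 -0.03  -0.999] q [ 1.44  0.61 -1.52  1.45  0.65  1.63  1.59] w 0.0462 gf 0.0 F [-0.1 -0.3  0.8]
turn [-1.7  0.7 -2.6] norm 3.2 shift after [-94.  218.1 262.7] shift now [-81.  229.9 256.8] world [  76.2  224.9 -262.7]
[-0.    -0.     1.571]
[-0.    -0.     1.571]
[-0.    -0.     1.571]
[-0.    -0.     1.571]
[-0.    -0.     1.571]
[-0.     0.     1.571]
[-0.     0.     1.571]
[-0.    -0.     1.571]
[-0.    -0.     1.571]
[-0.    -0.     1.571]
[ 0.    -0.     1.571]
[0.    0.    1.571]
[0.    0.    1.571]
[[ 0.    -0.014  0.306]
 [-0.    -0.014  0.26 ]
 [ 0.    -0.002  0.26 ]
 [-0.    -0.002  0.236]
 [ 0.    -0.     0.236]
 [-0.    -0.     0.175]
 [-0.     0.     0.175]] 1.5324574690556148e-05
```

```bash
cat > fk.py <<'E'
import numpy as np
from scipy.spatial.transform import Rotation as R
from scipy.optimize import least_squares
LO=np.array([-2.53,-.31,-1.57,.28,-1.29,.15,-2.92]);HI=np.array([2.53,2.02,1.55,2.44,4.43,1.84,2.92])
SG=(-1,1,-1,1,-1,1,-1);OFF=np.load("off.npy").reshape(7,3);Z90=R.from_euler('z',90,degrees=True)
def fk(q):
    M=R.identity();p=np.zeros(3)
    for i in range(7):
        M=M*R.from_rotvec(np.array([0,0,1] if i%2==0 else [0,1,0])*SG[i]*q[i]); p=p+M.apply(OFF[i])
    return p,M*Z90
def frame(x,z):
    x=np.array(x,float);z=np.array(z,float);return R.from_matrix(np.c_[x,np.cross(z,x),z])
def ik(p,G,q0,w=1e-3):
    def f(q):
        a,M=fk(q);return np.r_[(a-p)*5,(M.inv()*G).as_rotvec(),w*(q-q0)]
    s=least_squares(f,np.clip(q0,LO+.01,HI-.01),bounds=(LO,HI))
    return s.x,np.abs(s.fun[:6]).max()
E
cat > plan.py <<'E'
from fk import *
import sys
rng=np.random.default_rng(0)
C=np.array([[.609,.094],[.616,.159],[.624,.225],[.630,.291]])
for al in (-90,-60,-30,0,30,60):
  a=np.radians(al);d=np.array([np.cos(a),np.sin(a),0])
  for tilt in (0,):
    for sx in(1,-1):
      out=[]
      for c in C[[0,3]]:
        sols=[]
        p=np.r_[c,.17]+.0187*d
        for k in range(25):
          q,e=ik(p,frame([0,0,sx],d),rng.uniform(LO,HI))
          if e<2e-3: sols.append(q)
        if sols:
          mm=[np.min(np.minimum(q-LO,HI-q)) for q in sols];j=int(np.argmax(mm));out.append((len(sols),round(mm[j],2),sols[j].round(2).tolist()))
        else: out.append(None)
      print(al,sx,out,flush=True)
E
time timeout 400 python3 plan.py
```

```text
-90 1 [(9, np.float64(0.32), [-1.17, 1.31, 0.88, 1.46, 0.45, 1.52, 2.52]), None]
-90 -1 [(19, np.float64(0.31), [-1.15, 1.29, 0.84, 1.46, 0.48, 1.53, -0.65]), None]
-60 1 [(16, np.float64(0.55), [-1.35, 1.16, 0.79, 1.89, 0.89, 1.09, 2.15]), (11, np.float64(0.44), [-1.38, 1.23, 0.73, 1.46, 0.73, 1.4, 2.4])]
-60 -1 [(16, np.float64(0.55), [-1.37, 1.17, 0.81, 1.89, 0.87, 1.07, -0.98]), (11, np.float64(0.5), [-1.53, 1.41, 1.05, 1.47, 0.41, 1.25, -0.52])]
-30 1 [(14, np.float64(0.2), [-0.76, 0.87, -0.0, 2.24, 1.86, 1.56, 1.6]), (18, np.float64(0.53), [-1.32, 0.99, 0.44, 1.91, 1.44, 1.23, 1.89])]
-30 -1 [(17, np.float64(0.2), [-0.69, 0.87, -0.08, 2.24, 1.88, 1.62, -1.52]), (19, np.float64(0.53), [-1.35, 1.0, 0.47, 1.91, 1.42, 1.21, -1.25])]
0 1 [(5, np.float64(0.0), [0.63, 1.5, -1.08, 2.44, 3.38, 1.84, 2.76]), (15, np.float64(0.2), [-0.85, 0.87, -0.0, 2.24, 2.29, 1.55, 1.6])]
0 -1 [(3, np.float64(0.0), [0.64, 1.52, -1.09, 2.44, 3.39, 1.83, -0.35]), (18, np.float64(0.21), [-0.76, 0.87, -0.1, 2.23, 2.32, 1.6, -1.49])]
30 1 [(14, np.float64(0.07), [1.12, 1.43, -1.07, 2.37, 3.85, 0.85, 2.53]), (19, np.float64(0.13), [0.14, 1.01, -0.62, 2.31, 3.4, 1.51, 2.09])]
30 -1 [(11, np.float64(0.05), [0.55, 0.95, -0.45, 2.39, 3.89, 1.42, -1.21]), (19, np.float64(0.15), [0.5, 1.36, -1.03, 2.29, 3.5, 1.32, -0.56])]
60 1 [(21, np.float64(0.25), [1.29, 1.57, -1.25, 2.03, -0.63, 0.4, 0.82]), (11, np.float64(0.31), [-0.07, 0.88, -0.01, 2.13, 4.12, 1.49, 1.46])]
60 -1 [(15, np.float64(0.3), [1.22, 1.41, -1.12, 2.04, -0.99, 0.53, -2.03]), (16, np.float64(0.31), [-0.1, 0.88, 0.02, 2.13, 4.11, 1.51, -1.69])]
real	2m37.805s
user	2m37.795s
sys	0m0.138s
```

```bash

python3 -m pendant '[{"tx":0,"ty":0,"tz":0,"wx":-1.7,"wy":0.7,"wz":-2.6,"hand":0},{"tx":-19,"ty":44,"tz":20,"wx":0,"wy":0,"wz":0,"hand":0},{"tx":-19,"ty":44,"tz":20,"wx":0,"wy":0,"wz":0,"hand":0},{"tx":-19,"ty":44,"tz":20,"wx":0,"wy":0,"wz":0,"hand":0},{"tx":-19,"ty":44,"tz":20,"wx":0,"wy":0,"wz":0,"hand":0}]' >/dev/null;python3 st.py
python3 -m pendant '[{"tx":-18,"ty":42,"tz":20,"wx":0,"wy":0,"wz":0,"hand":0},{"tx":0,"ty":0,"tz":50,"wx":0,"wy":0,"wz":0,"hand":0},{"tx":0,"ty":0,"tz":50,"wx":0,"wy":0,"wz":0,"hand":0},{"tx":0,"ty":0,"tz":50,"wx":0,"wy":0,"wz":0,"hand":0},{"tx":0,"ty":0,"tz":0,"wx":0,"wy":0,"wz":0,"hand":0}]' >/dev/null;python3 st.py
python3 - <<'E'
from h import *
to([.564,-.081,.034],[-.997,-.08,0],[0,0,-1])
c=cam("top"); crop(c,270,175,420,295,5,"rack2.png")
E
```

```text
t 9.0 p [ 0.5509 -0.1239  0.3315] x [-0.997 -0.074  0.001] z [-0.001 -0.002 -1.   ] q [ 1.11  0.62 -1.43  1.59  0.62  1.48  1.28] w 0.0461 gf 0.0 F [ 1.2 -1.8  0.3]
t 9.62 p [ 0.5633 -0.083   0.1591] x [-0.997 -0.074  0.007] z [-0.007 -0.001 -1.   ] q [ 0.94  0.76 -1.25  1.78  0.78  1.21  1.1 ] w 0.0458 gf 0.0 F [ 0.3 -0.   0.5]
turn [-0.  -0.4 -0.3] norm 0.5 shift after [ -0.9   1.9 125.1] shift now [ -1.8   2.  125.1] world [   0.7    2.  -125.1]
```

View pics/rack2.png

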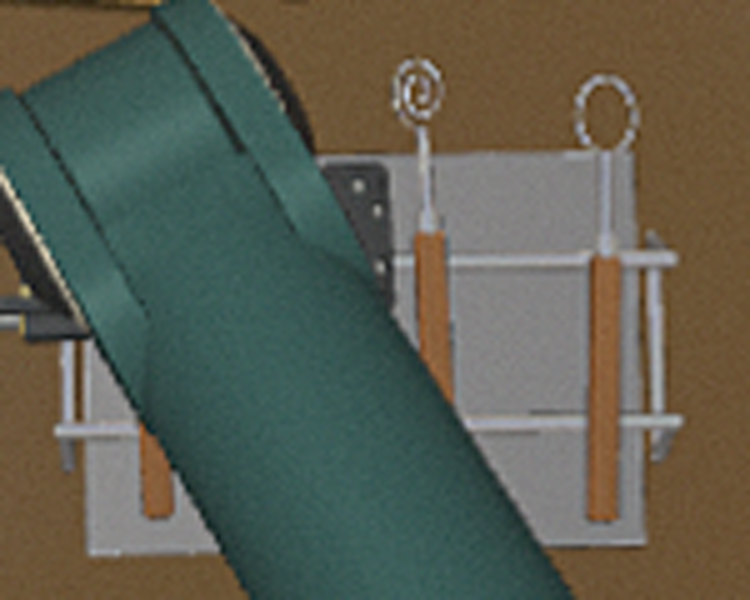

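The arm is over tool1. The butts that are still visible, at (158,518), (443,496) and (603,520), have not moved, so I go down and grip.

```bash

python3 -m pendant '[{"tx":-1,"ty":2,"tz":50,"wx":0,"wy":-0.4,"wz":-0.3,"hand":0},{"tx":0,"ty":0,"tz":50,"wx":0,"wy":0,"wz":0,"hand":0},{"tx":0,"ty":0,"tz":25,"wx":0,"wy":0,"wz":0,"hand":0},{"tx":0,"ty":0,"tz":0,"wx":0,"wy":0,"wz":0,"hand":0},{"tx":0,"ty":0,"tz":0,"wx":0,"wy":0,"wz":0,"hand":-1}]' >/dev/null;python3 st.py
python3 -m pendant '[{"tx":0,"ty":0,"tz":0,"wx":0,"wy":0,"wz":0,"hand":-1},{"tx":0,"ty":0,"tz":0,"wx":0,"wy":0,"wz":0,"hand":-1},{"tx":0,"ty":0,"tz":0,"wx":0,"wy":0,"wz":0,"hand":-1}]' >/dev/null;python3 st.py
python3 -m pendant '[{"tx":0,"ty":0,"tz":-60,"wx":0,"wy":0,"wz":0,"hand":-1},{"tx":0,"ty":0,"tz":-60,"wx":0,"wy":0,"wz":0,"hand":-1},{"tx":0,"ty":0,"tz":-60,"wx":0,"wy":0,"wz":0,"hand":-1},{"tx":0,"ty":0,"tz":-60,"wx":0,"wy":0,"wz":0,"hand":-1},{"tx":0,"ty":0,"tz":0,"wx":0,"wy":0,"wz":0,"hand":-1}]' >/dev/null;python3 st.py
```

```text
t 10.3 p [ 0.5684 -0.0822  0.0391] x [-0.997 -0.076 -0.01 ] z [ 0.01  -0.003 -1.   ] q [ 0.86  0.89 -1.1   1.86  0.95  1.03  0.99] w 0.0381 gf 0.0 F [-0.6 -0.4  0.2]
t 10.68 p [ 0.5675 -0.0813  0.038 ] x [-0.997 -0.076 -0.009] z [ 0.009 -0.001 -1.   ] q [ 0.86  0.89 -1.1   1.86  0.95  1.02  0.99] w 0.0079 gf 3.0 F [0.  1.3 5.8]
t 11.3 p [ 0.5671 -0.0815  0.2813] x [-0.997 -0.075 -0.013] z [ 0.014 -0.004 -1.   ] q [ 1.01  0.65 -1.37  1.65  0.66  1.37  1.19] w 0.0003 gf 0.0 F [ 0.2 -0.6 -0.5]
```

```bash
python3 -m pendant '[{"tx":0,"ty":-60,"tz":0,"wx":0,"wy":0,"wz":0,"hand":0},{"tx":0,"ty":-60,"tz":0,"wx":0,"wy":0,"wz":0,"hand":0},{"tx":0,"ty":-60,"tz":0,"wx":0,"wy":0,"wz":0,"hand":0},{"tx":0,"ty":-60,"tz":0,"wx":0,"wy":0,"wz":0,"hand":0},{"tx":0,"ty":-60,"tz":0,"wx":0,"wy":0,"wz":0,"hand":0}]'
python3 - <<'E'
from h import *
c=cam("top"); a=cv2.resize(c["frame"][175:295,270:420],None,fx=3.3,fy=3.3,interpolation=2)
s=cam("scene");b=cv2.resize(s["frame"][160:300,210:390],(509,396),interpolation=2)
cv2.imwrite("pics/r3.png",np.vstack([a,np.zeros((0,495,3),np.uint8)]) ); cv2.imwrite("pics/r4.png",np.hstack([cv2.resize(a,(400,320)),cv2.resize(b,(400,320))]))
E
```

```text
time: 11.92
position: [0.5868, -0.3835, 0.276]
ee_rot: [0.002, -0.038, 0.999, -0.002]
ft_force: [1.5, 0.7, -0.4]
grip_width: 0.0458
grip_force: 0.0
```

View pics/r4.png

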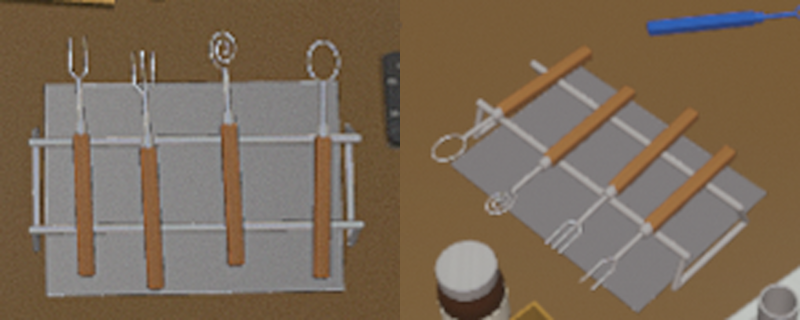

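```bash
cat >> h.py <<'E'
def handles(c,z=.055):
    f=c["frame"];hsv=cv2.cvtColor(f,cv2.COLOR_BGR2HSV);m=cv2.inRange(hsv,(5,110,80),(18,255,255));m[:, :275]=0;m[:195]=0;m[300:]=0;m[:,420:]=0
    n,l,s,_=cv2.connectedComponentsWithStats(m)
    for i in range(1,n):
        if s[i,4]<60: continue
        pts=np.argwhere(l==i)[:,::-1].astype(float);mu=pts.mean(0);w=world(c,pts,z)[:,:2];mu=w.mean(0);u=np.linalg.svd(w-mu,full_matrices=False)[2][0];u*=np.sign(u[0])
        t=(w-mu)@u;print("mid",mu.round(4),"butt",(mu+u*(t.min()-.001)).round(3),"end",(mu+u*(t.max()+.001)).round(3),"az",np.degrees(np.arctan2(u[1],u[0])).round(1),"area",s[i,4],"width",(np.ptp((w-mu)@[-u[1],u[0]])).round(4))
E
python3 - <<'E'
from h import *
c=cam("top"); handles(c)
o=robot.observe();print(o["position"]);to([.5668,-.085,.2],[-1,0,0],[0,0,-1])
print("TCP px top",pix(c,[o["position"]]))
E
```

```text
mid [ 0.5076 -0.2228] butt [ 0.485 -0.018] end [ 0.525 -0.384] az -83.8 area 4554 width 0.2803
mid [ 0.6546 -0.1049] butt [ 0.651 -0.08 ] end [ 0.658 -0.126] az -80.9 area 174 width 0.0288
mid [ 0.6568 -0.1749] butt [ 0.656 -0.208] end [ 0.658 -0.146] az 87.9 area 235 width 0.0276
mid [ 0.6606 -0.2509] butt [ 0.659 -0.206] end [ 0.662 -0.291] az -88.1 area 288 width 0.0224
mid [ 0.6639 -0.3022] butt [ 0.65  -0.302] end [ 0.675 -0.302] az -1.0 area 75 width 0.0201
mid [ 0.5436 -0.2199] butt [ 0.48  -0.225] end [ 0.606 -0.215] az 4.1 area 297 width 0.0142
mid [ 0.5291 -0.0858] butt [ 0.467 -0.09 ] end [ 0.594 -0.081] az 4.0 area 290 width 0.0136
mid [ 0.5351 -0.3021] butt [ 0.47  -0.302] end [ 0.598 -0.302] az 0.1 area 297 width 0.0132
mid [ 0.5191 -0.1476] butt [ 0.456 -0.153] end [ 0.584 -0.143] az 4.5 area 298 width 0.014
[ 0.58606671 -0.38541307  0.27473447]
turn [-0.1  0.2  3.9] norm 3.9 shift after [ 19.3 300.4  74.7] shift now [ -1.1 301.2  74.2] world [-19.3 300.4 -74.7]
TCP px top [[446.82075207 219.45095124]]
```

```bash

python3 -m pendant '[{"tx":0,"ty":60,"tz":0,"wx":0,"wy":0,"wz":0,"hand":0},{"tx":0,"ty":60,"tz":0,"wx":0,"wy":0,"wz":0,"hand":0},{"tx":0,"ty":60,"tz":0,"wx":0,"wy":0,"wz":0,"hand":0},{"tx":0,"ty":60,"tz":0,"wx":0,"wy":0,"wz":0,"hand":0},{"tx":0,"ty":60,"tz":0,"wx":0,"wy":0,"wz":0,"hand":0}]' >/dev/null
python3 -m pendant '[{"tx":0,"ty":0,"tz":60,"wx":0,"wy":0,"wz":0,"hand":0},{"tx":0,"ty":0,"tz":60,"wx":0,"wy":0,"wz":0,"hand":0},{"tx":0,"ty":0,"tz":0,"wx":0,"wy":0,"wz":0,"hand":0}]' >/dev/null
python3 - <<'E'
from h import *
st();to([.562,-.083,.030],[-.9976,-.07,0],[0,0,-1])
E
```

```text
t 13.07 p [ 0.5621 -0.0815  0.153 ] x [-0.997 -0.079  0.002] z [-0.002 -0.002 -1.   ] q [ 0.94  0.76 -1.25  1.79  0.78  1.19  1.1 ] w 0.0462 gf 0.0 F [0.2 0.2 0.3]
turn [-0.1 -0.1  0.5] norm 0.5 shift after [  0.2  -1.5 123. ] shift now [-1.00e-01 -1.20e+00  1.23e+02] world [-1.00e-01 -1.50e+00 -1.23e+02]
```

```bash

python3 -m pendant '[{"tx":0,"ty":-1,"tz":45,"wx":0,"wy":0,"wz":0.5,"hand":0},{"tx":0,"ty":0,"tz":45,"wx":0,"wy":0,"wz":0,"hand":0},{"tx":0,"ty":0,"tz":33,"wx":0,"wy":0,"wz":0,"hand":0},{"tx":0,"ty":0,"tz":0,"wx":0,"wy":0,"wz":0,"hand":0},{"tx":0,"ty":0,"tz":0,"wx":0,"wy":0,"wz":0,"hand":0}]' >/dev/null;python3 st.py
for i in 1 2 3 4; do python3 -m pendant '[{"tx":0,"ty":0,"tz":0,"wx":0,"wy":0,"wz":0,"hand":-1},{"tx":0,"ty":0,"tz":0,"wx":0,"wy":0,"wz":0,"hand":-1}]' | grep -E "force|width|position"; done
python3 - <<'E'
from h import *
s=cam("scene");crop(s,250,150,390,270,5,"g1.png")
E
```

```text
t 13.7 p [ 0.5684 -0.0831  0.0364] x [-0.998 -0.067 -0.01 ] z [ 0.01  -0.003 -1.   ] q [ 0.85  0.89 -1.09  1.86  0.95  1.02  0.98] w 0.0459 gf 0.0 F [0.3 0.5 0.1]
position: [0.5675, -0.0838, 0.0351]
ft_force: [0.1, -0.6, -0.7]
grip_width: 0.0278
grip_force: 0.0
position: [0.5669, -0.0837, 0.0342]
ft_force: [-0.4, -1.0, 2.2]
grip_width: 0.014
grip_force: 30.0
position: [0.5669, -0.0836, 0.0341]
ft_force: [-0.7, -0.5, 3.7]
grip_width: 0.0141
grip_force: 30.0
position: [0.567, -0.0836, 0.0341]
ft_force: [-1.4, -0.2, 4.9]
grip_width: 0.0142
grip_force: 30.0
```

View pics/g1.png

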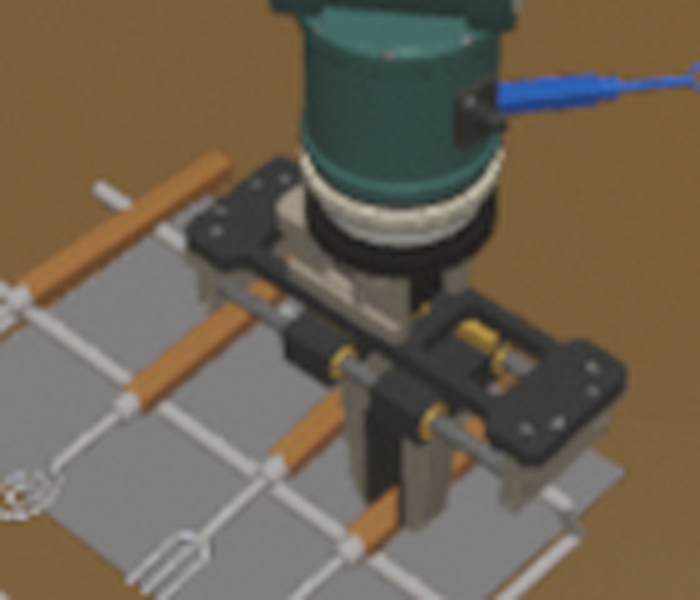

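```bash
python3 -m pendant '[{"tx":0,"ty":0,"tz":-50,"wx":0,"wy":0,"wz":0,"hand":-1},{"tx":0,"ty":0,"tz":-60,"wx":0,"wy":0,"wz":0,"hand":-1},{"tx":0,"ty":0,"tz":-60,"wx":0,"wy":0,"wz":0,"hand":-1},{"tx":0,"ty":0,"tz":-60,"wx":0,"wy":0,"wz":0,"hand":-1},{"tx":0,"ty":0,"tz":0,"wx":0,"wy":0,"wz":0,"hand":-1}]';python3 st.py; cat > sim.py <<'E'
from fk import *
def run(q,seq):
    p,M=fk(q)
    for name,dw,W,n in seq:
        for k in range(n):
            p=p+np.array(dw)/1000/n; M=M*R.from_rotvec(np.radians(np.array(W)/n))
            q,e=ik(p,M,q,.02)
        print(name,q.round(2),"err",round(e,4),"marg",np.minimum(q-LO,HI-q).min().round(2))
    return q
E
python3 - <<'E'
from sim import *
from bench import robot
q=np.array(robot.observe()['q'])
for al in (-30,-60):
  print(al);run(q,[("yaw",(0,0,0),(0,0,4-al),6),("p30",(0,0,0),(0,-30,0),4),("p60",(0,0,0),(0,-30,0),4),("p90",(0,0,0),(0,-30,0),4),("move",(50,180,50),(0,0,0),5)])
print("move first");run(q,[("mv",(20,180,80),(0,0,0),5),("yaw",(0,0,0),(0,0,54),6),("p30",(0,0,0),(0,-30,0),4),("p60",(0,0,0),(0,-30,0),4),("p90",(0,0,0),(0,-30,0),4)])
E
```

```text
time: 15.38
position: [0.5673, -0.0822, 0.2678]
ee_rot: [0.007, -0.033, 0.999, -0.002]
ft_force: [0.3, 0.3, -0.8]
grip_width: 0.014
grip_force: 30.0
t 15.38 p [ 0.5673 -0.0822  0.2678] x [-0.998 -0.067 -0.013] z [ 0.014 -0.003 -1.   ] q [ 1.    0.65 -1.35  1.67  0.66  1.35  1.18] w 0.014 gf 30.0 F [ 0.3  0.3 -0.8]
-30
yaw [ 0.95  0.56 -1.22  1.67  0.56  1.29  0.67] err 0.0 marg 0.35
p30 [ 1.06  0.2  -1.24  2.07  0.82  0.72  0.36] err 0.0002 marg 0.33
p60 [ 0.76  0.25 -1.15  2.4   1.87  0.95 -0.79] err 0.0005 marg 0.04
p90 [ 0.01  0.69 -0.59  2.44  2.09  1.84 -1.31] err 0.1147 marg 0.0
move [-0.21  0.64 -0.69  2.25  1.97  1.84 -1.1 ] err 0.0001 marg 0.0
-60
yaw [ 0.89  0.5  -1.1   1.67  0.47  1.25  0.21] err 0.0001 marg 0.47
p30 [ 0.64  0.31 -1.    1.93  0.9   1.11 -0.26] err 0.0002 marg 0.51
p60 [ 0.24  0.44 -0.85  2.12  1.42  1.46 -0.87] err 0.0002 marg 0.32
p90 [-0.24  0.71 -0.41  2.18  1.61  1.84 -1.28] err 0.0003 marg 0.0
move [-0.63  0.71 -0.21  1.84  1.42  1.84 -1.02] err 0.0001 marg 0.0
move first
mv [ 0.64  0.6  -1.33  1.5   0.59  1.49  0.94] err 0.0001 marg 0.24
yaw [ 0.56  0.48 -1.12  1.51  0.44  1.42  0.12] err 0.0001 marg 0.42
p30 [ 0.32  0.33 -1.03  1.73  0.85  1.33 -0.25] err 0.0001 marg 0.51
p60 [-0.04  0.42 -0.89  1.92  1.31  1.59 -0.71] err 0.0001 marg 0.25
p90 [-0.56  0.59 -0.37  2.03  1.53  1.84 -1.05] err 0.0003 marg 0.0
```

```bash

python3 -m pendant '[{"tx":-10,"ty":44,"tz":-18,"wx":0,"wy":0,"wz":0,"hand":-1},{"tx":-10,"ty":44,"tz":-18,"wx":0,"wy":0,"wz":0,"hand":-1},{"tx":-10,"ty":44,"tz":-18,"wx":0,"wy":0,"wz":0,"hand":-1},{"tx":-10,"ty":44,"tz":-18,"wx":0,"wy":0,"wz":0,"hand":-1},{"tx":0,"ty":0,"tz":0,"wx":0,"wy":0,"wz":10,"hand":-1}]'>/dev/null;python3 st.py
python3 -m pendant '[{"tx":0,"ty":0,"tz":0,"wx":0,"wy":0,"wz":10,"hand":-1},{"tx":0,"ty":0,"tz":0,"wx":0,"wy":0,"wz":10,"hand":-1},{"tx":0,"ty":0,"tz":0,"wx":0,"wy":0,"wz":10,"hand":-1},{"tx":0,"ty":0,"tz":0,"wx":0,"wy":0,"wz":10,"hand":-1},{"tx":0,"ty":0,"tz":0,"wx":0,"wy":0,"wz":10,"hand":-1}]'>/dev/null;python3 st.py
python3 -m pendant '[{"tx":0,"ty":0,"tz":0,"wx":0,"wy":-10,"wz":0,"hand":-1},{"tx":0,"ty":0,"tz":0,"wx":0,"wy":-10,"wz":0,"hand":-1},{"tx":0,"ty":0,"tz":0,"wx":0,"wy":-10,"wz":0,"hand":-1},{"tx":0,"ty":0,"tz":0,"wx":0,"wy":0,"wz":0,"hand":-1}]'>/dev/null;python3 st.py
python3 -m pendant '[{"tx":0,"ty":0,"tz":0,"wx":0,"wy":-10,"wz":0,"hand":-1},{"tx":0,"ty":0,"tz":0,"wx":0,"wy":-10,"wz":0,"hand":-1},{"tx":0,"ty":0,"tz":0,"wx":0,"wy":-10,"wz":0,"hand":-1},{"tx":0,"ty":0,"tz":0,"wx":0,"wy":0,"wz":0,"hand":-1}]'>/dev/null;python3 st.py
python3 -m pendant '[{"tx":0,"ty":0,"tz":0,"wx":0,"wy":-10,"wz":0,"hand":-1},{"tx":0,"ty":0,"tz":0,"wx":0,"wy":-10,"wz":0,"hand":-1},{"tx":0,"ty":0,"tz":0,"wx":0,"wy":-10,"wz":0,"hand":-1},{"tx":0,"ty":0,"tz":0,"wx":0,"wy":0,"wz":0,"hand":-1}]'>/dev/null;python3 st.py
```

```text
t 16.0 p [0.592  0.1004 0.3352] x [-0.995  0.104 -0.006] z [ 0.006 -0.    -1.   ] q [ 0.61  0.59 -1.28  1.5   0.57  1.46  0.79] w 0.0144 gf 30.0 F [ 0.5 -0.2 -0.4]
t 16.62 p [0.5924 0.0949 0.3335] x [-0.552  0.834 -0.005] z [ 0.004 -0.003 -1.   ] q [ 0.53  0.49 -1.07  1.51  0.44  1.4   0.02] w 0.0142 gf 30.0 F [-0.1  0.2 -0.8]
t 17.12 p [0.5904 0.099  0.3333] x [-0.487  0.713 -0.505] z [ 0.285 -0.417 -0.863] q [ 0.23  0.37 -0.95  1.7   0.84  1.38 -0.34] w 0.0139 gf 30.0 F [-1.2 -0.1 -0.1]
t 17.62 p [0.592  0.096  0.3313] x [-0.282  0.411 -0.867] z [ 0.483 -0.72  -0.498] q [-0.13  0.47 -0.79  1.85  1.27  1.64 -0.75] w 0.0143 gf 30.0 F [ 0.8 -0.1 -0.6]
t 18.12 p [0.5931 0.0957 0.3333] x [-0.007  0.006 -1.   ] z [ 0.555 -0.832 -0.009] q [-0.61  0.63 -0.28  1.94  1.44  1.84 -1.02] w 0.0146 gf 30.0 F [-0.8  1.3 -0.8]
```

```bash

python3 -m pendant '[{"tx":0,"ty":12,"tz":28,"wx":0,"wy":0,"wz":0,"hand":-1},{"tx":40,"ty":0,"tz":0,"wx":0,"wy":0,"wz":0,"hand":-1},{"tx":46,"ty":0,"tz":0,"wx":0,"wy":0,"wz":0,"hand":-1},{"tx":0,"ty":0,"tz":0,"wx":0,"wy":0,"wz":0,"hand":-1},{"tx":0,"ty":0,"tz":0,"wx":0,"wy":0,"wz":0,"hand":-1}]'>/dev/null;python3 st.py
cat > pl.py <<'E'
from h import *
import sys
cup=np.array({"1":(.609,.094),"2":(.616,.159),"3":(.624,.225),"4":(.630,.291)}[sys.argv[1]]);s=float(sys.argv[2])
o=robot.observe();M=rot(o['ee_rot']).as_matrix();ax=o['position']-.0174*M[:,2];butt=ax+s*M[:,0]
d=np.r_[cup,0]-butt;d[2]=0
print("butt",butt.round(4),"tip dir",(-M[:,0]).round(3),"shift tool mm",(M.T@d*1000).round(1),"q",o['q'].round(2))
E
python3 pl.py 1 .102
python3 - <<'E'
from h import *
s=cam("scene");t=cam("top");a=cv2.resize(s["frame"][230:400,320:500],(424,400),interpolation=2);b=cv2.resize(t["frame"][170:310,110:260],(376,400)[::1],interpolation=2)
cv2.imwrite("pics/p1.png",np.hstack([a,b]))
E
```

```text
t 18.75 p [0.6189 0.0784 0.2497] x [-0.003  0.015 -1.   ] z [ 0.553 -0.833 -0.014] q [-0.57  0.79 -0.26  1.92  1.49  1.8  -1.15] w 0.0137 gf 30.0 F [-0.8  1.1 -0.4]
butt [0.609  0.0944 0.148 ] tip dir [ 0.003 -0.015  1.   ] shift tool mm [-0.  -0.2  0.3] q [-0.57  0.79 -0.26  1.92  1.49  1.8  -1.15]
```

View pics/p1.png

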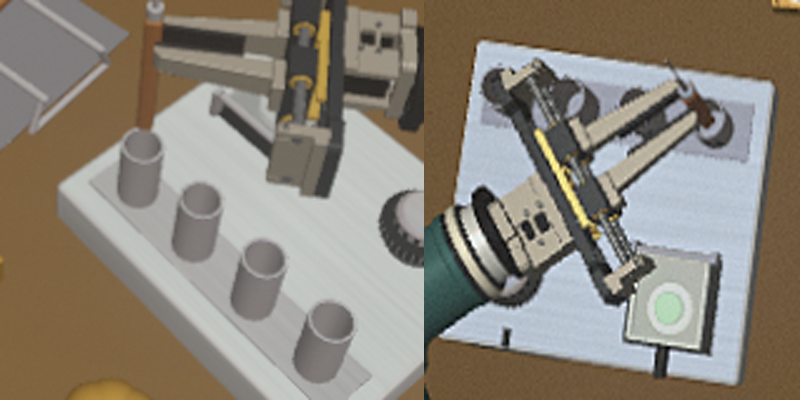

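The left half shows the handle's butt at about (146,127) over cup 1's rim, which is centred at (141,140). The fingers and body clear the other cups and the guard.

```bash
python3 - <<'E'
from h import *
s=cam("scene")
k=np.array([180/424,170/400])
P=pix(s,[[.609,.0944,.148],[.609,.094,.128],[.609,.0844,.148],[.599,.0944,.148],[.616,.159,.128],[.624,.225,.128],[.630,.291,.128]])
print((P-[320,230])/k)
E
```

```text
[[143.54885581 121.64439079]
 [141.40514446 135.8795075 ]
 [134.0613212  114.4661984 ]
 [151.83402855 114.39814548]
 [198.57130426 189.37907269]
 [260.2193742  248.49959804]
 [328.42896197 310.53981659]]
```

```bash

python3 -m pendant '[{"tx":25,"ty":0,"tz":0,"wx":0,"wy":0,"wz":0,"hand":-1},{"tx":20,"ty":0,"tz":0,"wx":0,"wy":0,"wz":0,"hand":-1},{"tx":0,"ty":0,"tz":0,"wx":0,"wy":0,"wz":0,"hand":-1}]'>/dev/null;python3 pl.py 1 .102;python3 st.py
python3 -m pendant '[{"tx":15,"ty":0,"tz":0,"wx":0,"wy":0,"wz":0,"hand":-1},{"tx":15,"ty":0,"tz":0,"wx":0,"wy":0,"wz":0,"hand":-1},{"tx":5,"ty":0,"tz":0,"wx":0,"wy":0,"wz":0,"hand":-1},{"tx":0,"ty":0,"tz":0,"wx":0,"wy":0,"wz":0,"hand":-1}]'>/dev/null;python3 pl.py 1 .102;python3 st.py
```

```text
butt [0.6081 0.0959 0.1014] tip dir [ 0.004 -0.01   1.   ] shift tool mm [-0.  -0.3  2.1] q [-0.58  0.88 -0.25  1.91  1.49  1.79 -1.22]
t 19.27 p [0.6182 0.0804 0.2032] x [-0.004  0.01  -1.   ] z [ 0.557 -0.831 -0.011] q [-0.58  0.88 -0.25  1.91  1.49  1.79 -1.22] w 0.0142 gf 30.0 F [ 1.1 -0.1 -1.2]
butt [0.6079 0.096  0.0654] tip dir [ 0.005 -0.01   1.   ] shift tool mm [-0.  -0.2  2.3] q [-0.59  0.94 -0.24  1.89  1.49  1.79 -1.27]
t 19.77 p [0.6181 0.0805 0.1672] x [-0.005  0.01  -1.   ] z [ 0.557 -0.831 -0.011] q [-0.59  0.94 -0.24  1.89  1.49  1.79 -1.27] w 0.0143 gf 30.0 F [ 2.7 -0.1 -3.1]
```

```bash

python3 -m pendant '[{"tx":0,"ty":0,"tz":0,"wx":0,"wy":0,"wz":0,"hand":-0.3},{"tx":0,"ty":0,"tz":0,"wx":0,"wy":0,"wz":0,"hand":-0.3},{"tx":0,"ty":0,"tz":-10,"wx":0,"wy":0,"wz":0,"hand":-0.3},{"tx":-5,"ty":0,"tz":-25,"wx":0,"wy":0,"wz":0,"hand":-0.3},{"tx":-5,"ty":0,"tz":-30,"wx":0,"wy":0,"wz":0,"hand":-0.3}]'>/dev/null;python3 st.py
python3 -m pendant '[{"tx":-20,"ty":0,"tz":-25,"wx":0,"wy":0,"wz":0,"hand":-0.3},{"tx":-60,"ty":0,"tz":0,"wx":0,"wy":0,"wz":0,"hand":-0.3},{"tx":-60,"ty":0,"tz":0,"wx":0,"wy":0,"wz":0,"hand":-0.3},{"tx":-50,"ty":0,"tz":0,"wx":0,"wy":0,"wz":0,"hand":-0.3},{"tx":0,"ty":0,"tz":0,"wx":0,"wy":0,"wz":0,"hand":0}]'>/dev/null;python3 st.py
python3 - <<'E'
from h import *
s=cam("scene");t=cam("top");a=cv2.resize(s["frame"][180:400,270:500],(418,400),interpolation=2);b=cv2.resize(t["frame"][170:310,110:260],(376,400)[::1],interpolation=2)
cv2.imwrite("pics/p2.png",np.hstack([a,b]))
E
```

```text
t 20.4 p [0.581  0.1347 0.179 ] x [-0.004  0.01  -1.   ] z [ 0.555 -0.832 -0.01 ] q [-0.72  0.93 -0.22  1.87  1.37  1.81 -1.26] w 0.0322 gf 0.0 F [ 0.2  0.4 -0.3]
t 21.02 p [0.5682 0.1542 0.3728] x [ 0.002  0.016 -1.   ] z [ 0.557 -0.83  -0.012] q [-0.84  0.58 -0.12  1.88  1.33  1.83 -0.94] w 0.0404 gf 0.0 F [-0.1  0.1  0.1]
```

View pics/p2.png

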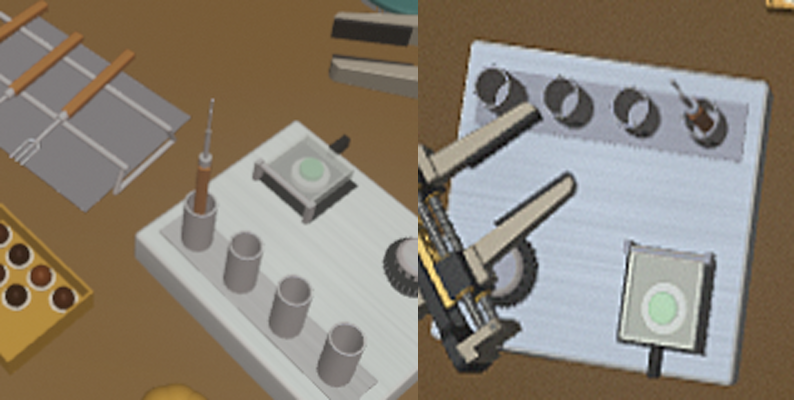

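Tool1 stands in cup 1, at about (203,190) on the left. Next I untilt the gripper and fetch tool2.

```bash

python3 -m pendant '[{"tx":0,"ty":0,"tz":0,"wx":0,"wy":10,"wz":0,"hand":0},{"tx":0,"ty":0,"tz":0,"wx":0,"wy":10,"wz":0,"hand":0},{"tx":0,"ty":0,"tz":0,"wx":0,"wy":10,"wz":0,"hand":0},{"tx":0,"ty":0,"tz":0,"wx":0,"wy":10,"wz":0,"hand":0},{"tx":0,"ty":0,"tz":0,"wx":0,"wy":10,"wz":0,"hand":0}]'>/dev/null
python3 -m pendant '[{"tx":0,"ty":0,"tz":0,"wx":0,"wy":10,"wz":0,"hand":0},{"tx":0,"ty":0,"tz":0,"wx":0,"wy":10,"wz":0,"hand":0},{"tx":0,"ty":0,"tz":0,"wx":0,"wy":10,"wz":0,"hand":0},{"tx":0,"ty":0,"tz":0,"wx":0,"wy":10,"wz":0,"hand":0},{"tx":0,"ty":0,"tz":0,"wx":0,"wy":0,"wz":-10,"hand":0}]'>/dev/null;python3 st.py
python3 -m pendant '[{"tx":0,"ty":0,"tz":0,"wx":0,"wy":0,"wz":-10,"hand":0},{"tx":0,"ty":0,"tz":0,"wx":0,"wy":0,"wz":-10,"hand":0},{"tx":0,"ty":0,"tz":0,"wx":0,"wy":0,"wz":-10,"hand":0},{"tx":0,"ty":0,"tz":0,"wx":0,"wy":0,"wz":-10,"hand":0},{"tx":0,"ty":0,"tz":0,"wx":0,"wy":0,"wz":-10,"hand":0}]'>/dev/null;python3 st.py
python3 -m pendant '[{"tx":0,"ty":-60,"tz":30,"wx":0,"wy":0,"wz":0,"hand":0},{"tx":0,"ty":-60,"tz":0,"wx":0,"wy":0,"wz":0,"hand":0},{"tx":0,"ty":-60,"tz":0,"wx":0,"wy":0,"wz":0,"hand":0},{"tx":0,"ty":-60,"tz":0,"wx":0,"wy":0,"wz":0,"hand":0},{"tx":0,"ty":0,"tz":0,"wx":0,"wy":0,"wz":0,"hand":0}]'>/dev/null;python3 st.py
python3 - <<'E'
from h import *
to([.556,-.145,.15],[-.997,-.0785,0],[0,0,-1])
E
```

```text
t 22.38 p [0.5702 0.1487 0.3664] x [-0.689  0.725  0.013] z [-0.009  0.01  -1.   ] q [-0.13  0.26 -0.22  1.51  0.05  1.38  0.41] w 0.0459 gf 0.0 F [0.6 0.5 0.2]
t 23.0 p [0.5679 0.1534 0.3665] x [-0.997 -0.072  0.008] z [-0.009  0.01  -1.   ] q [-0.04  0.27 -0.34  1.51  0.08  1.38  1.25] w 0.0461 gf 0.0 F [ 0.3 -0.3  0.2]
t 23.62 p [ 0.5831 -0.0881  0.3358] x [-0.998 -0.056  0.008] z [-0.009  0.009 -1.   ] q [ 0.27  0.28 -0.21  1.56  0.05  1.32  1.68] w 0.0459 gf 0.0 F [ 0.2  1.2 -0.6]
turn [ 0.6 -0.5 -1.3] norm 1.5 shift after [ 31.5 -54.6 185.8] shift now [ 28.7 -57.1 185.5] world [ -27.1  -56.9 -185.8]
```

```bash

python3 -m pendant '[{"tx":30,"ty":-50,"tz":0,"wx":0.6,"wy":-0.5,"wz":-1.3,"hand":0},{"tx":1,"ty":-5,"tz":60,"wx":0,"wy":0,"wz":0,"hand":0},{"tx":0,"ty":0,"tz":60,"wx":0,"wy":0,"wz":0,"hand":0},{"tx":0,"ty":0,"tz":60,"wx":0,"wy":0,"wz":0,"hand":0},{"tx":0,"ty":0,"tz":0,"wx":0,"wy":0,"wz":0,"hand":0}]'>/dev/null;python3 st.py
python3 - <<'E'
from h import *
to([.556,-.145,.034],[-.997,-.0785,0],[0,0,-1])
E
```

```text
t 24.25 p [ 0.5538 -0.1365  0.1528] x [-0.996 -0.09   0.006] z [-0.006  0.004 -1.   ] q [ 0.33  0.4  -0.19  1.82  0.09  0.94  1.77] w 0.0461 gf 0.0 F [-0.  -0.4  0.2]
turn [ 0.3 -0.3  0.7] norm 0.8 shift after [ -1.5  -8.6 118.8] shift now [ -2.1  -9.2 118.7] world [   2.2   -8.5 -118.8]
```

```bash

python3 -m pendant '[{"tx":-2,"ty":-9,"tz":20,"wx":0,"wy":0,"wz":0.7,"hand":0},{"tx":0,"ty":0,"tz":40,"wx":0,"wy":0,"wz":0,"hand":0},{"tx":0,"ty":0,"tz":40,"wx":0,"wy":0,"wz":0,"hand":0},{"tx":0,"ty":0,"tz":19,"wx":0,"wy":0,"wz":0,"hand":0},{"tx":0,"ty":0,"tz":0,"wx":0,"wy":0,"wz":0,"hand":0}]'>/dev/null;python3 st.py
python3 -m pendant '[{"tx":0,"ty":0,"tz":0,"wx":0,"wy":0,"wz":0,"hand":-1},{"tx":0,"ty":0,"tz":0,"wx":0,"wy":0,"wz":0,"hand":-1},{"tx":0,"ty":0,"tz":0,"wx":0,"wy":0,"wz":0,"hand":-1},{"tx":0,"ty":0,"tz":0,"wx":0,"wy":0,"wz":0,"hand":-1},{"tx":0,"ty":0,"tz":0,"wx":0,"wy":0,"wz":0,"hand":-1}]'>/dev/null;python3 st.py
python3 -m pendant '[{"tx":0,"ty":0,"tz":-50,"wx":0,"wy":0,"wz":0,"hand":-1},{"tx":0,"ty":0,"tz":-60,"wx":0,"wy":0,"wz":0,"hand":-1},{"tx":0,"ty":0,"tz":-60,"wx":0,"wy":0,"wz":0,"hand":-1},{"tx":0,"ty":0,"tz":-60,"wx":0,"wy":0,"wz":0,"hand":-1},{"tx":0,"ty":0,"tz":0,"wx":0,"wy":0,"wz":0,"hand":-1}]'>/dev/null;python3 st.py
```

```text
t 24.88 p [ 0.5617 -0.1478  0.0391] x [-0.997 -0.076 -0.005] z [ 0.005  0.    -1.   ] q [ 0.32  0.56 -0.16  1.88  0.13  0.71  1.74] w 0.0464 gf 0.0 F [ 0.5 -0.5  0.1]
t 25.5 p [ 0.5615 -0.1476  0.0394] x [-0.997 -0.077 -0.006] z [ 0.006  0.    -1.   ] q [ 0.32  0.56 -0.16  1.88  0.13  0.71  1.74] w 0.0006 gf 0.0 F [ 0.4 -0.4 -0.5]
t 26.12 p [ 0.563  -0.1482  0.2749] x [-0.997 -0.077 -0.016] z [ 0.016 -0.002 -1.   ] q [ 0.35  0.28 -0.19  1.68  0.06  1.16  1.8 ] w 0.0002 gf 0.0 F [ 0.6 -0.5 -0.6]
```

Tips at z = 0.039 is too high and the fingers slip off, while 0.034 held. I re-measure and go lower.

```bash
python3 -m pendant '[{"tx":0,"ty":60,"tz":0,"wx":0,"wy":0,"wz":0,"hand":0},{"tx":0,"ty":60,"tz":0,"wx":0,"wy":0,"wz":0,"hand":0},{"tx":0,"ty":60,"tz":0,"wx":0,"wy":0,"wz":0,"hand":0},{"tx":0,"ty":60,"tz":0,"wx":0,"wy":0,"wz":0,"hand":0}]' >/dev/null
python3 - <<'E'
from h import *
c=cam("top"); handles(c); cv2.imwrite("pics/chk.png",c["frame"])
E
```

```text
mid [ 0.5169 -0.2168] butt [ 0.51  -0.023] end [ 0.523 -0.378] az -88.0 area 4915 width 0.2558
mid [ 0.6569 -0.1744] butt [ 0.656 -0.208] end [ 0.657 -0.146] az 88.7 area 244 width 0.0271
mid [ 0.6607 -0.2508] butt [ 0.659 -0.206] end [ 0.662 -0.291] az -88.1 area 287 width 0.0224
mid [ 0.6639 -0.3019] butt [ 0.65  -0.302] end [ 0.675 -0.302] az 0.2 area 74 width 0.0198
mid [ 0.5434 -0.2199] butt [ 0.48  -0.225] end [ 0.606 -0.215] az 4.2 area 297 width 0.0139
mid [ 0.535  -0.3021] butt [ 0.47  -0.302] end [ 0.598 -0.302] az 0.1 area 298 width 0.0132
mid [ 0.519  -0.1476] butt [ 0.456 -0.153] end [ 0.584 -0.143] az 4.5 area 299 width 0.0139
```

```bash
python3 -m pendant '[{"tx":0,"ty":-60,"tz":0,"wx":0,"wy":0,"wz":0,"hand":0},{"tx":0,"ty":-60,"tz":0,"wx":0,"wy":0,"wz":0,"hand":0},{"tx":0,"ty":-60,"tz":60,"wx":0,"wy":0,"wz":0,"hand":0},{"tx":0,"ty":-60,"tz":60,"wx":0,"wy":0,"wz":0,"hand":0},{"tx":0,"ty":0,"tz":0,"wx":0,"wy":0,"wz":0,"hand":0}]' >/dev/null
python3 - <<'E'
from h import *
st();to([.553,-.1455,.022],[-.997,-.0785,0],[0,0,-1])
E
```

```text
t 27.3 p [ 0.5542 -0.1204  0.1757] x [-0.998 -0.07   0.004] z [-0.004  0.    -1.   ] q [ 0.31  0.36 -0.2   1.81  0.09  0.98  1.72] w 0.046 gf 0.0 F [-0.1  1.  -0. ]
turn [ 0.  -0.2 -0.5] norm 0.5 shift after [  3.2 -24.9 153.7] shift now [  2.4 -25.1 153.7] world [  -1.2  -25.1 -153.7]
```

```bash

python3 -m pendant '[{"tx":2,"ty":-25,"tz":20,"wx":0,"wy":0,"wz":-0.5,"hand":0},{"tx":2,"ty":0,"tz":50,"wx":0,"wy":0,"wz":0,"hand":0},{"tx":2,"ty":0,"tz":40,"wx":0,"wy":0,"wz":0,"hand":0},{"tx":0,"ty":0,"tz":20,"wx":0,"wy":0,"wz":0,"hand":0},{"tx":0,"ty":0,"tz":0,"wx":0,"wy":0,"wz":0,"hand":0}]'>/dev/null;python3 st.py
python3 - <<'E'
from h import *
to([.553,-.1455,.022],[-.997,-.0785,0],[0,0,-1])
E
```

```text
t 27.93 p [ 0.5538 -0.1401  0.0495] x [-0.996 -0.087 -0.003] z [ 0.003  0.002 -1.   ] q [ 0.32  0.53 -0.17  1.9   0.13  0.72  1.74] w 0.0456 gf 0.0 F [-0.4 -0.6 -0.4]
turn [0.1 0.2 0.5] norm 0.5 shift after [ 1.2 -5.3 27.5] shift now [ 1.3 -5.3 27.4] world [ -0.8  -5.4 -27.5]
```

```bash

python3 -m pendant '[{"tx":1,"ty":-5,"tz":8,"wx":0,"wy":0,"wz":0.5,"hand":0},{"tx":0,"ty":0,"tz":22,"wx":0,"wy":0,"wz":0,"hand":0},{"tx":0,"ty":0,"tz":0,"wx":0,"wy":0,"wz":0,"hand":0}]'>/dev/null;python3 st.py
python3 -m pendant '[{"tx":0,"ty":0,"tz":0,"wx":0,"wy":0,"wz":0,"hand":-1},{"tx":0,"ty":0,"tz":0,"wx":0,"wy":0,"wz":0,"hand":-1},{"tx":0,"ty":0,"tz":0,"wx":0,"wy":0,"wz":0,"hand":-1},{"tx":0,"ty":0,"tz":0,"wx":0,"wy":0,"wz":0,"hand":-1},{"tx":0,"ty":0,"tz":0,"wx":0,"wy":0,"wz":0,"hand":-1}]'>/dev/null;python3 st.py
```

```text
t 28.3 p [ 0.5539 -0.1467  0.0205] x [-0.997 -0.076 -0.004] z [ 0.004  0.    -1.   ] q [ 0.33  0.58 -0.16  1.9   0.14  0.66  1.73] w 0.046 gf 0.0 F [ 0.3 -0.3  0.1]
t 28.93 p [ 0.5549 -0.1466  0.0214] x [-0.997 -0.077 -0.007] z [ 0.007 -0.    -1.   ] q [ 0.32  0.58 -0.16  1.9   0.14  0.66  1.73] w 0.0144 gf 30.0 F [-0.8  0.7  4.1]
```

```bash

python3 -m pendant '[{"tx":0,"ty":0,"tz":-50,"wx":0,"wy":0,"wz":0,"hand":-1},{"tx":0,"ty":0,"tz":-60,"wx":0,"wy":0,"wz":0,"hand":-1},{"tx":0,"ty":0,"tz":-60,"wx":0,"wy":0,"wz":0,"hand":-1},{"tx":0,"ty":0,"tz":-60,"wx":0,"wy":0,"wz":0,"hand":-1},{"tx":0,"ty":0,"tz":-60,"wx":0,"wy":0,"wz":0,"hand":-1}]'>/dev/null;python3 st.py
python3 -m pendant '[{"tx":-6,"ty":60,"tz":-10,"wx":0,"wy":0,"wz":0,"hand":-1},{"tx":-6,"ty":60,"tz":-10,"wx":0,"wy":0,"wz":0,"hand":-1},{"tx":-6,"ty":60,"tz":-10,"wx":0,"wy":0,"wz":0,"hand":-1},{"tx":-6,"ty":60,"tz":0,"wx":0,"wy":0,"wz":0,"hand":-1},{"tx":-6,"ty":50,"tz":0,"wx":0,"wy":0,"wz":0,"hand":-1}]'>/dev/null;python3 st.py
python3 - <<'E'
from sim import *
from bench import robot
run(np.array(robot.observe()['q']),[("yaw",(0,0,0),(0,0,64),6),("p30",(0,0,0),(0,-30,0),4),("p60",(0,0,0),(0,-30,0),4),("p90",(0,0,0),(0,-30,0),4),("dn",(0,0,-190),(0,0,0),5)])
E
```

```text
t 29.55 p [ 0.5523 -0.1466  0.3127] x [-0.997 -0.077 -0.006] z [ 0.006  0.    -1.   ] q [ 0.37  0.25 -0.2   1.65  0.05  1.25  1.8 ] w 0.0152 gf 30.0 F [ 1.7 -0.4 -0.3]
t 30.18 p [0.5598 0.1472 0.3409] x [-0.997 -0.078 -0.006] z [ 0.006  0.    -1.   ] q [-0.01  0.26 -0.37  1.58  0.1   1.31  1.25] w 0.0145 gf 30.0 F [-0.3 -0.3 -0.3]
yaw [-0.13  0.25 -0.23  1.59  0.06  1.31  0.17] err 0.0001 marg 0.53
p30 [-0.42  0.24 -0.25  1.71  0.6   1.33 -0.32] err 0.0001 marg 0.51
p60 [-0.67  0.39 -0.22  1.81  1.03  1.56 -0.72] err 0.0001 marg 0.28
p90 [-0.86  0.65 -0.09  1.87  1.28  1.84 -1.  ] err 0.0001 marg 0.0
dn [-0.86  0.98 -0.08  1.82  1.24  1.76 -1.28] err 0.0 marg 0.08
```

```bash
sed -i 's/s=float(sys.argv\[2\])/s=float(sys.argv[2]);of=float(sys.argv[3])/; s/\.0174\*M/of*M/' pl.py
python3 -m pendant '[{"tx":0,"ty":0,"tz":0,"wx":0,"wy":0,"wz":10,"hand":-1},{"tx":0,"ty":0,"tz":0,"wx":0,"wy":0,"wz":10,"hand":-1},{"tx":0,"ty":0,"tz":0,"wx":0,"wy":0,"wz":10,"hand":-1},{"tx":0,"ty":0,"tz":0,"wx":0,"wy":0,"wz":10,"hand":-1},{"tx":0,"ty":0,"tz":0,"wx":0,"wy":0,"wz":10,"hand":-1}]'>/dev/null
python3 -m pendant '[{"tx":0,"ty":0,"tz":0,"wx":0,"wy":0,"wz":10,"hand":-1},{"tx":0,"ty":0,"tz":0,"wx":0,"wy":-10,"wz":0,"hand":-1},{"tx":0,"ty":0,"tz":0,"wx":0,"wy":-10,"wz":0,"hand":-1},{"tx":0,"ty":0,"tz":0,"wx":0,"wy":-10,"wz":0,"hand":-1},{"tx":0,"ty":0,"tz":0,"wx":0,"wy":-10,"wz":0,"hand":-1}]'>/dev/null
python3 -m pendant '[{"tx":0,"ty":0,"tz":0,"wx":0,"wy":-10,"wz":0,"hand":-1},{"tx":0,"ty":0,"tz":0,"wx":0,"wy":-10,"wz":0,"hand":-1},{"tx":0,"ty":0,"tz":0,"wx":0,"wy":-10,"wz":0,"hand":-1},{"tx":0,"ty":0,"tz":0,"wx":0,"wy":-10,"wz":0,"hand":-1},{"tx":0,"ty":0,"tz":0,"wx":0,"wy":-10,"wz":0,"hand":-1}]'>/dev/null;python3 -m pendant '[{"tx":0,"ty":0,"tz":0,"wx":0,"wy":0,"wz":0,"hand":-1}]'>/dev/null;python3 st.py;python3 pl.py 2 .099 .030
```

```text
t 32.17 p [0.5598 0.1452 0.3369] x [-0.002 -0.006 -1.   ] z [ 0.566 -0.824  0.004] q [-0.84  0.63 -0.12  1.93  1.33  1.82 -1.02] w 0.0145 gf 30.0 F [ 0.3  0.3 -0.6]
butt [0.5426 0.1694 0.2378] tip dir [0.002 0.006 1.   ] shift tool mm [-0.1 54.6 50.1] q [-0.84  0.63 -0.12  1.93  1.33  1.82 -1.02]
```

```bash

python3 -m pendant '[{"tx":0,"ty":54,"tz":0,"wx":0,"wy":0,"wz":0,"hand":-1},{"tx":0,"ty":0,"tz":50,"wx":0,"wy":0,"wz":0,"hand":-1},{"tx":40,"ty":0,"tz":0,"wx":0,"wy":0,"wz":0,"hand":-1},{"tx":45,"ty":0,"tz":0,"wx":0,"wy":0,"wz":0,"hand":-1},{"tx":0,"ty":0,"tz":0,"wx":0,"wy":0,"wz":0,"hand":-1}]'>/dev/null;python3 st.py;python3 pl.py 2 .099 .030
```

```text
t 32.8 p [0.6336 0.1333 0.2554] x [ 0.002  0.001 -1.   ] z [ 0.564 -0.826  0.001] q [-0.77  0.81 -0.08  1.82  1.4   1.73 -1.08] w 0.0147 gf 30.0 F [ 0.7 -0.3  0.2]
butt [0.6169 0.1581 0.1564] tip dir [-0.002 -0.001  1.   ] shift tool mm [-0.  -0.2 -1.2] q [-0.77  0.81 -0.08  1.82  1.4   1.73 -1.08]
```

```bash

python3 -m pendant '[{"tx":25,"ty":0,"tz":-1,"wx":0,"wy":0,"wz":0,"hand":-1},{"tx":25,"ty":0,"tz":0,"wx":0,"wy":0,"wz":0,"hand":-1},{"tx":0,"ty":0,"tz":0,"wx":0,"wy":0,"wz":0,"hand":-1}]'>/dev/null;python3 st.py;python3 pl.py 2 .099 .030
python3 -m pendant '[{"tx":15,"ty":0,"tz":0,"wx":0,"wy":0,"wz":0,"hand":-1},{"tx":15,"ty":0,"tz":0,"wx":0,"wy":0,"wz":0,"hand":-1},{"tx":9,"ty":0,"tz":0,"wx":0,"wy":0,"wz":0,"hand":-1},{"tx":0,"ty":0,"tz":0,"wx":0,"wy":0,"wz":0,"hand":-1}]'>/dev/null;python3 st.py;python3 pl.py 2 .099 .030
```

```text
t 33.17 p [0.6338 0.1352 0.2079] x [ 0.006  0.002 -1.   ] z [ 0.565 -0.825  0.002] q [-0.77  0.89 -0.08  1.8   1.4   1.72 -1.15] w 0.0146 gf 30.0 F [-0.2 -0.3 -0.8]
butt [0.6175 0.1601 0.1088] tip dir [-0.006 -0.002  1.   ] shift tool mm [-0.  -1.9  0.1] q [-0.77  0.89 -0.08  1.8   1.4   1.72 -1.15]
t 33.67 p [0.6336 0.1351 0.1663] x [ 0.005 -0.    -1.   ] z [ 0.566 -0.825  0.003] q [-0.77  0.97 -0.07  1.78  1.4   1.71 -1.2 ] w 0.0145 gf 30.0 F [ 0.8  0.1 -0.4]
butt [0.6171 0.1599 0.0672] tip dir [-0.005  0.     1.   ] shift tool mm [-0.  -1.4  0.1] q [-0.77  0.97 -0.07  1.78  1.4   1.71 -1.2 ]
```

```bash

python3 -m pendant '[{"tx":2,"ty":0,"tz":0,"wx":0,"wy":0,"wz":0,"hand":-0.3},{"tx":0,"ty":0,"tz":0,"wx":0,"wy":0,"wz":0,"hand":-0.3},{"tx":0,"ty":0,"tz":-10,"wx":0,"wy":0,"wz":0,"hand":-0.3},{"tx":-5,"ty":0,"tz":-30,"wx":0,"wy":0,"wz":0,"hand":-0.3},{"tx":-5,"ty":0,"tz":-30,"wx":0,"wy":0,"wz":0,"hand":-0.3}]'>/dev/null;python3 st.py
python3 -m pendant '[{"tx":-10,"ty":0,"tz":-35,"wx":0,"wy":0,"wz":0,"hand":-0.3},{"tx":-60,"ty":0,"tz":0,"wx":0,"wy":0,"wz":0,"hand":-0.3},{"tx":-60,"ty":0,"tz":0,"wx":0,"wy":0,"wz":0,"hand":-0.3},{"tx":-60,"ty":0,"tz":0,"wx":0,"wy":0,"wz":0,"hand":-0.3},{"tx":0,"ty":0,"tz":0,"wx":0,"wy":0,"wz":0,"hand":0}]'>/dev/null;python3 st.py
python3 -m pendant '[{"tx":0,"ty":0,"tz":0,"wx":0,"wy":10,"wz":0,"hand":0},{"tx":0,"ty":0,"tz":0,"wx":0,"wy":10,"wz":0,"hand":0},{"tx":0,"ty":0,"tz":0,"wx":0,"wy":10,"wz":0,"hand":0},{"tx":0,"ty":0,"tz":0,"wx":0,"wy":10,"wz":0,"hand":0},{"tx":0,"ty":0,"tz":0,"wx":0,"wy":10,"wz":0,"hand":0}]'>/dev/null
python3 -m pendant '[{"tx":0,"ty":0,"tz":0,"wx":0,"wy":10,"wz":0,"hand":0},{"tx":0,"ty":0,"tz":0,"wx":0,"wy":10,"wz":0,"hand":0},{"tx":0,"ty":0,"tz":0,"wx":0,"wy":10,"wz":0,"hand":0},{"tx":0,"ty":0,"tz":0,"wx":0,"wy":10,"wz":0,"hand":0},{"tx":0,"ty":0,"tz":0,"wx":0,"wy":0,"wz":-10,"hand":0}]'>/dev/null;python3 st.py
python3 -m pendant '[{"tx":0,"ty":0,"tz":0,"wx":0,"wy":0,"wz":-10,"hand":0},{"tx":0,"ty":0,"tz":0,"wx":0,"wy":0,"wz":-10,"hand":0},{"tx":0,"ty":0,"tz":0,"wx":0,"wy":0,"wz":-10,"hand":0},{"tx":0,"ty":0,"tz":0,"wx":0,"wy":0,"wz":-10,"hand":0},{"tx":0,"ty":0,"tz":0,"wx":0,"wy":0,"wz":-10,"hand":0}]'>/dev/null;python3 st.py
python3 - <<'E'
from h import *
to([.566,-.218,.2],[-.997,-.0735,0],[0,0,-1])
c=cam("top");handles(c)
s=cam("scene");a=cv2.resize(s["frame"][180:400,270:500],(418,400),interpolation=2);cv2.imwrite("pics/p3.png",a)
E
```

```text
t 34.3 p [0.5925 0.1951 0.1753] x [ 0.005  0.001 -1.   ] z [ 0.566 -0.825  0.002] q [-0.86  0.97 -0.1   1.75  1.31  1.78 -1.18] w 0.032 gf 0.0 F [ 0.3 -1.2  0.1]
t 34.92 p [0.5721 0.2243 0.3697] x [ 0.011  0.008 -1.   ] z [ 0.567 -0.824 -0.   ] q [-1.01  0.65  0.02  1.75  1.27  1.82 -0.89] w 0.0399 gf 0.0 F [ 0.8 -0.5 -1.2]
t 36.17 p [0.5743 0.2189 0.3644] x [-0.699  0.715 -0.002] z [ 0.003  0.001 -1.   ] q [-0.29  0.3  -0.17  1.46  0.05  1.38  0.31] w 0.0459 gf 0.0 F [-0.4  0.  -0.4]
t 36.8 p [0.5716 0.2238 0.3641] x [-0.996 -0.086 -0.003] z [ 0.002  0.001 -1.   ] q [-0.2   0.31 -0.3   1.46  0.09  1.38  1.15] w 0.0455 gf 0.0 F [-1.4  0.1 -0.4]
turn [0.  0.1 0.7] norm 0.7 shift after [  38.  -440.2  164.1] shift now [  43.8 -439.8  163.7] world [  -5.6 -441.8 -164.1]
mid [ 0.5257 -0.214 ] butt [ 0.524 -0.376] end [ 0.528 -0.016] az 89.3 area 5211 width 0.2664
mid [ 0.6606 -0.2511] butt [ 0.659 -0.206] end [ 0.662 -0.291] az -88.0 area 289 width 0.0225
mid [ 0.664  -0.3021] butt [ 0.65 -0.3 ] end [ 0.676 -0.304] az -9.7 area 74 width 0.0216
mid [ 0.5435 -0.2199] butt [ 0.48  -0.225] end [ 0.606 -0.215] az 4.2 area 296 width 0.0139
mid [ 0.535  -0.3021] butt [ 0.47  -0.302] end [ 0.598 -0.302] az 0.1 area 298 width 0.0132
```

View pics/p3.png

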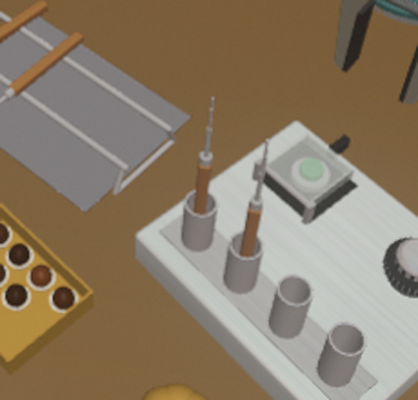

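Tools 1 and 2 stand in cups 1 and 2, at about (203,180) and (250,225). The spiral tool (tool4) is next.

```bash

python3 -m pendant '[{"tx":5,"ty":-60,"tz":0,"wx":0,"wy":0,"wz":0.7,"hand":0},{"tx":5,"ty":-60,"tz":0,"wx":0,"wy":0,"wz":0,"hand":0},{"tx":5,"ty":-60,"tz":0,"wx":0,"wy":0,"wz":0,"hand":0},{"tx":5,"ty":-60,"tz":0,"wx":0,"wy":0,"wz":0,"hand":0},{"tx":5,"ty":-60,"tz":0,"wx":0,"wy":0,"wz":0,"hand":0}]'>/dev/null
python3 -m pendant '[{"tx":5,"ty":-60,"tz":0,"wx":0,"wy":0,"wz":0,"hand":0},{"tx":5,"ty":-60,"tz":0,"wx":0,"wy":0,"wz":0,"hand":0},{"tx":0,"ty":-20,"tz":50,"wx":0,"wy":0,"wz":0,"hand":0},{"tx":0,"ty":0,"tz":60,"wx":0,"wy":0,"wz":0,"hand":0},{"tx":0,"ty":0,"tz":0,"wx":0,"wy":0,"wz":0,"hand":0}]'>/dev/null;python3 st.py
python3 - <<'E'
from h import *
to([.566,-.2185,.08],[-.997,-.0735,0],[0,0,-1])
E
```

```text
t 38.15 p [ 0.5651 -0.2176  0.2501] x [-0.998 -0.063  0.004] z [-0.004  0.005 -1.   ] q [ 0.36  0.35 -0.06  1.65  0.02  1.15  1.93] w 0.046 gf 0.0 F [0.1 0.3 0.6]
turn [ 0.3 -0.2 -0.6] norm 0.7 shift after [ -0.9  -0.9 170.1] shift now [ -1.6  -1.7 170.1] world [   0.9   -0.9 -170.1]
```

```bash

python3 -m pendant '[{"tx":-1,"ty":-2,"tz":50,"wx":0.3,"wy":-0.2,"wz":-0.6,"hand":0},{"tx":0,"ty":0,"tz":55,"wx":0,"wy":0,"wz":0,"hand":0},{"tx":0,"ty":0,"tz":50,"wx":0,"wy":0,"wz":0,"hand":0},{"tx":0,"ty":0,"tz":15,"wx":0,"wy":0,"wz":0,"hand":0},{"tx":0,"ty":0,"tz":0,"wx":0,"wy":0,"wz":0,"hand":0}]'>/dev/null;python3 st.py
python3 - <<'E'
from h import *
to([.566,-.2185,.021],[-.997,-.0735,0],[0,0,-1])
E
```

```text
t 38.77 p [ 0.5719 -0.222   0.0863] x [-0.997 -0.075 -0.011] z [ 0.011 -0.005 -1.   ] q [ 0.36  0.53 -0.06  1.79  0.04  0.82  1.92] w 0.0459 gf 0.0 F [0.1 0.2 0.4]
turn [-0.3  0.6  0.1] norm 0.7 shift after [ 5.7  3.9 65.3] shift now [ 6.3  4.3 65.2] world [ -5.9   3.5 -65.3]
```

```bash

python3 -m pendant '[{"tx":6,"ty":4,"tz":15,"wx":-0.3,"wy":0.6,"wz":0,"hand":0},{"tx":0,"ty":0,"tz":30,"wx":0,"wy":0,"wz":0,"hand":0},{"tx":0,"ty":0,"tz":22,"wx":0,"wy":0,"wz":0,"hand":0},{"tx":0,"ty":0,"tz":0,"wx":0,"wy":0,"wz":0,"hand":0}]'>/dev/null;python3 st.py
python3 -m pendant '[{"tx":0,"ty":0,"tz":0,"wx":0,"wy":0,"wz":0,"hand":-1},{"tx":0,"ty":0,"tz":0,"wx":0,"wy":0,"wz":0,"hand":-1},{"tx":0,"ty":0,"tz":0,"wx":0,"wy":0,"wz":0,"hand":-1},{"tx":0,"ty":0,"tz":0,"wx":0,"wy":0,"wz":0,"hand":-1},{"tx":0,"ty":0,"tz":0,"wx":0,"wy":0,"wz":0,"hand":-1}]'>/dev/null;python3 st.py
```

```text
t 39.27 p [ 0.5636 -0.2185  0.0174] x [-0.997 -0.075  0.003] z [-0.003  0.    -1.   ] q [ 0.36  0.62 -0.06  1.82  0.05  0.7   1.92] w 0.0457 gf 0.0 F [1.2 0.5 1.1]
t 39.9 p [ 0.5648 -0.219   0.0186] x [-0.997 -0.075  0.   ] z [-0.    -0.001 -1.   ] q [ 0.36  0.62 -0.06  1.82  0.05  0.7   1.92] w 0.0147 gf 30.0 F [-1.2 -0.4  5.9]
```

```bash

python3 -m pendant '[{"tx":0,"ty":0,"tz":-50,"wx":0,"wy":0,"wz":0,"hand":-1},{"tx":0,"ty":0,"tz":-60,"wx":0,"wy":0,"wz":0,"hand":-1},{"tx":0,"ty":0,"tz":-60,"wx":0,"wy":0,"wz":0,"hand":-1},{"tx":0,"ty":0,"tz":-60,"wx":0,"wy":0,"wz":0,"hand":-1},{"tx":0,"ty":0,"tz":-60,"wx":0,"wy":0,"wz":0,"hand":-1}]'>/dev/null
python3 -m pendant '[{"tx":-5,"ty":60,"tz":-10,"wx":0,"wy":0,"wz":0,"hand":-1},{"tx":-5,"ty":60,"tz":-10,"wx":0,"wy":0,"wz":0,"hand":-1},{"tx":-5,"ty":60,"tz":-10,"wx":0,"wy":0,"wz":0,"hand":-1},{"tx":-5,"ty":60,"tz":0,"wx":0,"wy":0,"wz":0,"hand":-1},{"tx":-5,"ty":60,"tz":0,"wx":0,"wy":0,"wz":0,"hand":-1}]'>/dev/null
python3 -m pendant '[{"tx":-5,"ty":60,"tz":0,"wx":0,"wy":0,"wz":0,"hand":-1},{"tx":-5,"ty":60,"tz":0,"wx":0,"wy":0,"wz":0,"hand":-1},{"tx":0,"ty":0,"tz":0,"wx":0,"wy":0,"wz":10,"hand":-1},{"tx":0,"ty":0,"tz":0,"wx":0,"wy":0,"wz":10,"hand":-1},{"tx":0,"ty":0,"tz":0,"wx":0,"wy":0,"wz":10,"hand":-1}]'>/dev/null;python3 st.py
python3 -m pendant '[{"tx":0,"ty":0,"tz":0,"wx":0,"wy":0,"wz":10,"hand":-1},{"tx":0,"ty":0,"tz":0,"wx":0,"wy":0,"wz":10,"hand":-1},{"tx":0,"ty":0,"tz":0,"wx":0,"wy":0,"wz":10,"hand":-1},{"tx":0,"ty":0,"tz":0,"wx":0,"wy":-10,"wz":0,"hand":-1},{"tx":0,"ty":0,"tz":0,"wx":0,"wy":-10,"wz":0,"hand":-1}]'>/dev/null
python3 -m pendant '[{"tx":0,"ty":0,"tz":0,"wx":0,"wy":-10,"wz":0,"hand":-1},{"tx":0,"ty":0,"tz":0,"wx":0,"wy":-10,"wz":0,"hand":-1},{"tx":0,"ty":0,"tz":0,"wx":0,"wy":-10,"wz":0,"hand":-1},{"tx":0,"ty":0,"tz":0,"wx":0,"wy":-10,"wz":0,"hand":-1},{"tx":0,"ty":0,"tz":0,"wx":0,"wy":-10,"wz":0,"hand":-1}]'>/dev/null
python3 -m pendant '[{"tx":0,"ty":0,"tz":0,"wx":0,"wy":-10,"wz":0,"hand":-1},{"tx":0,"ty":0,"tz":0,"wx":0,"wy":-10,"wz":0,"hand":-1},{"tx":0,"ty":0,"tz":0,"wx":0,"wy":0,"wz":0,"hand":-1}]'>/dev/null;python3 st.py;python3 pl.py 3 .085 .033
```

```text
t 41.77 p [0.5678 0.2027 0.337 ] x [-0.899  0.439  0.002] z [-0.002 -0.001 -1.   ] q [-0.23  0.3  -0.21  1.53  0.06  1.32  0.66] w 0.0148 gf 30.0 F [ 0.4 -0.2 -0.4]
t 43.4 p [0.5674 0.2031 0.3335] x [-0.008 -0.007 -1.   ] z [ 0.565 -0.825  0.001] q [-1.    0.68  0.02  1.81  1.26  1.79 -0.94] w 0.0146 gf 30.0 F [ 0.7  0.4 -1.4]
butt [0.548  0.2298 0.2484] tip dir [0.008 0.007 1.   ] shift tool mm [-0.6 60.  46.9] q [-1.    0.68  0.02  1.81  1.26  1.79 -0.94]
```

```bash

python3 -m pendant '[{"tx":0,"ty":59,"tz":0,"wx":0,"wy":0,"wz":0,"hand":-1},{"tx":0,"ty":1,"tz":46,"wx":0,"wy":0,"wz":0,"hand":-1},{"tx":45,"ty":0,"tz":0,"wx":0,"wy":0,"wz":0,"hand":-1},{"tx":50,"ty":0,"tz":0,"wx":0,"wy":0,"wz":0,"hand":-1},{"tx":0,"ty":0,"tz":0,"wx":0,"wy":0,"wz":0,"hand":-1}]'>/dev/null;python3 st.py;python3 pl.py 3 .085 .033
```

```text
t 44.02 p [0.6433 0.1976 0.241 ] x [-0.006 -0.001 -1.   ] z [ 0.562 -0.827 -0.003] q [-0.92  0.88  0.05  1.69  1.31  1.69 -1.  ] w 0.0144 gf 30.0 F [0.2 1.2 0.8]
butt [0.6243 0.2248 0.156 ] tip dir [0.006 0.001 1.   ] shift tool mm [ 0.  -0.1 -0.3] q [-0.92  0.88  0.05  1.69  1.31  1.69 -1.  ]
```

```bash

python3 -m pendant '[{"tx":25,"ty":-1,"tz":0,"wx":0,"wy":0,"wz":0,"hand":-1},{"tx":20,"ty":0,"tz":0,"wx":0,"wy":0,"wz":0,"hand":-1},{"tx":15,"ty":0,"tz":0,"wx":0,"wy":0,"wz":0,"hand":-1},{"tx":10,"ty":0,"tz":0,"wx":0,"wy":0,"wz":0,"hand":-1},{"tx":0,"ty":0,"tz":0,"wx":0,"wy":0,"wz":0,"hand":-1}]'>/dev/null;python3 st.py;python3 pl.py 3 .085 .033
```

```text
t 44.65 p [0.6427 0.1985 0.1719] x [-0.002  0.    -1.   ] z [ 0.564 -0.826 -0.001] q [-0.92  1.    0.05  1.66  1.29  1.67 -1.09] w 0.0149 gf 30.0 F [ 0.2  2.1 -1.6]
butt [0.6239 0.2257 0.087 ] tip dir [ 0.002 -0.     1.   ] shift tool mm [-0.  -0.3  0.7] q [-0.92  1.    0.05  1.66  1.29  1.67 -1.09]
```

```bash

python3 -m pendant '[{"tx":0,"ty":0,"tz":0,"wx":0,"wy":0,"wz":0,"hand":-0.3},{"tx":0,"ty":0,"tz":0,"wx":0,"wy":0,"wz":0,"hand":-0.3},{"tx":0,"ty":0,"tz":0,"wx":0,"wy":0,"wz":0,"hand":-0.3},{"tx":0,"ty":0,"tz":-15,"wx":0,"wy":0,"wz":0,"hand":-0.3},{"tx":-5,"ty":0,"tz":-35,"wx":0,"wy":0,"wz":0,"hand":-0.3}]'>/dev/null;python3 st.py
python3 -m pendant '[{"tx":-10,"ty":0,"tz":-45,"wx":0,"wy":0,"wz":0,"hand":-0.3},{"tx":-60,"ty":0,"tz":0,"wx":0,"wy":0,"wz":0,"hand":-0.3},{"tx":-60,"ty":0,"tz":0,"wx":0,"wy":0,"wz":0,"hand":-0.3},{"tx":-60,"ty":0,"tz":0,"wx":0,"wy":0,"wz":0,"hand":-0.3},{"tx":0,"ty":0,"tz":0,"wx":0,"wy":0,"wz":0,"hand":0}]'>/dev/null;python3 st.py
python3 -m pendant '[{"tx":0,"ty":0,"tz":0,"wx":0,"wy":10,"wz":0,"hand":0},{"tx":0,"ty":0,"tz":0,"wx":0,"wy":10,"wz":0,"hand":0},{"tx":0,"ty":0,"tz":0,"wx":0,"wy":10,"wz":0,"hand":0},{"tx":0,"ty":0,"tz":0,"wx":0,"wy":10,"wz":0,"hand":0},{"tx":0,"ty":0,"tz":0,"wx":0,"wy":10,"wz":0,"hand":0}]'>/dev/null
python3 -m pendant '[{"tx":0,"ty":0,"tz":0,"wx":0,"wy":10,"wz":0,"hand":0},{"tx":0,"ty":0,"tz":0,"wx":0,"wy":10,"wz":0,"hand":0},{"tx":0,"ty":0,"tz":0,"wx":0,"wy":10,"wz":0,"hand":0},{"tx":0,"ty":0,"tz":0,"wx":0,"wy":10,"wz":0,"hand":0},{"tx":0,"ty":0,"tz":0,"wx":0,"wy":0,"wz":-10,"hand":0}]'>/dev/null;python3 st.py
python3 -m pendant '[{"tx":0,"ty":0,"tz":0,"wx":0,"wy":0,"wz":-10,"hand":0},{"tx":0,"ty":0,"tz":0,"wx":0,"wy":0,"wz":-10,"hand":0},{"tx":0,"ty":0,"tz":0,"wx":0,"wy":0,"wz":-10,"hand":0},{"tx":0,"ty":0,"tz":0,"wx":0,"wy":0,"wz":-10,"hand":0},{"tx":0,"ty":0,"tz":0,"wx":0,"wy":0,"wz":-10,"hand":0}]'>/dev/null;python3 st.py
python3 - <<'E'
from h import *
to([.563,-.302,.2],[-1,0,0],[0,0,-1])
c=cam("top");handles(c)
s=cam("scene");a=cv2.resize(s["frame"][180:400,270:500],(418,400),interpolation=2);cv2.imwrite("pics/p4.png",a)
E
```

```text
t 45.27 p [0.6141 0.2384 0.1779] x [-0.001 -0.002 -1.   ] z [ 0.561 -0.828  0.001] q [-0.97  1.    0.02  1.62  1.25  1.73 -1.07] w 0.0317 gf 0.0 F [ 0.7 -0.4  0.5]
t 45.9 p [0.589  0.2779 0.3726] x [ 0.005  0.007 -1.   ] z [ 0.564 -0.826 -0.003] q [-1.09  0.72  0.11  1.61  1.23  1.81 -0.79] w 0.0404 gf 0.0 F [ 0.5  0.6 -1. ]
t 47.15 p [0.5915 0.2721 0.3666] x [-0.696  0.718  0.002] z [-0.003 -0.001 -1.   ] q [-0.37  0.37 -0.16  1.36  0.06  1.42  0.24] w 0.0457 gf 0.0 F [ 0.1  0.5 -0.7]
t 47.77 p [0.5883 0.2773 0.3662] x [-0.997 -0.082  0.005] z [-0.005 -0.001 -1.   ] q [-0.27  0.39 -0.31  1.35  0.12  1.42  1.07] w 0.0462 gf 0.0 F [ 0.6  0.4 -0.1]
turn [-0.  -0.3  4.7] norm 4.7 shift after [  25.3 -579.3  166.2] shift now [  71.9 -575.3  166.8] world [ -25.3 -579.3 -166.2]
mid [ 0.5341 -0.2159] butt [ 0.531 -0.02 ] end [ 0.536 -0.375] az -89.2 area 5541 width 0.2574
mid [ 0.6641 -0.302 ] butt [ 0.65 -0.3 ] end [ 0.676 -0.303] az -6.9 area 75 width 0.0212
mid [ 0.5351 -0.3021] butt [ 0.47  -0.302] end [ 0.598 -0.302] az 0.1 area 296 width 0.0132
```

View pics/p4.png

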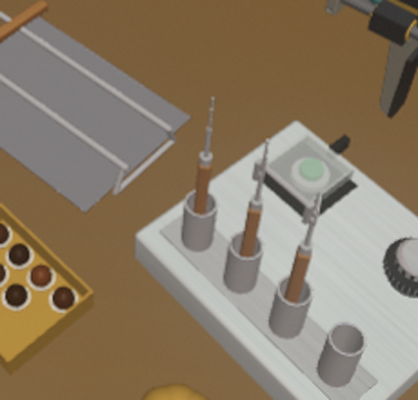

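Three tools stand in cups 1 to 3. Tool3, the brown loop still on the rack at y = -0.302, goes next.

```bash

python3 -m pendant '[{"tx":7,"ty":-60,"tz":0,"wx":0,"wy":0,"wz":4.7,"hand":0},{"tx":2,"ty":-61,"tz":0,"wx":0,"wy":0,"wz":0,"hand":0},{"tx":2,"ty":-61,"tz":0,"wx":0,"wy":0,"wz":0,"hand":0},{"tx":2,"ty":-61,"tz":0,"wx":0,"wy":0,"wz":0,"hand":0},{"tx":2,"ty":-61,"tz":0,"wx":0,"wy":0,"wz":0,"hand":0}]'>/dev/null
python3 -m pendant '[{"tx":2,"ty":-61,"tz":0,"wx":0,"wy":0,"wz":0,"hand":0},{"tx":2,"ty":-61,"tz":0,"wx":0,"wy":0,"wz":0,"hand":0},{"tx":2,"ty":-61,"tz":0,"wx":0,"wy":0,"wz":0,"hand":0},{"tx":2,"ty":-61,"tz":0,"wx":0,"wy":0,"wz":0,"hand":0},{"tx":0,"ty":-31,"tz":50,"wx":0,"wy":0,"wz":0,"hand":0}]'>/dev/null
python3 -m pendant '[{"tx":0,"ty":0,"tz":50,"wx":0,"wy":0,"wz":0,"hand":0},{"tx":0,"ty":0,"tz":50,"wx":0,"wy":0,"wz":0,"hand":0},{"tx":0,"ty":0,"tz":0,"wx":0,"wy":0,"wz":0,"hand":0}]'>/dev/null;python3 st.py
python3 - <<'E'
from h import *
to([.570,-.302,.08],[-1,0,0],[0,0,-1])
E
```

```text
t 49.5 p [ 0.5644 -0.301   0.2133] x [-1.     0.009  0.01 ] z [-0.01   0.004 -1.   ] q [ 0.46  0.44 -0.02  1.6   0.01  1.11  1.99] w 0.0461 gf 0.0 F [-0.   0.3 -0. ]
turn [ 0.2 -0.6 -0.5] norm 0.8 shift after [ -5.6  -1.  133.3] shift now [ -6.9  -1.5 133.3] world [   5.6   -1.  -133.3]
```

```bash

python3 -m pendant '[{"tx":-6,"ty":-1,"tz":40,"wx":0.2,"wy":-0.6,"wz":-0.5,"hand":0},{"tx":0,"ty":0,"tz":50,"wx":0,"wy":0,"wz":0,"hand":0},{"tx":0,"ty":0,"tz":40,"wx":0,"wy":0,"wz":0,"hand":0},{"tx":0,"ty":0,"tz":0,"wx":0,"wy":0,"wz":0,"hand":0},{"tx":0,"ty":0,"tz":0,"wx":0,"wy":0,"wz":0,"hand":0}]'>/dev/null;python3 st.py
python3 - <<'E'
from h import *
to([.570,-.302,.021],[-1,0,0],[0,0,-1])
E
```

```text
t 50.12 p [ 0.5758 -0.305   0.0909] x [-1.    -0.001 -0.013] z [ 0.013 -0.006 -1.   ] q [ 0.46  0.57 -0.03  1.69  0.02  0.86  1.99] w 0.0459 gf 0.0 F [ 0.9 -0.6  0.6]
turn [-0.3  0.7  0.1] norm 0.8 shift after [ 5.8  3.  69.9] shift now [ 6.8  3.4 69.8] world [ -5.8   3.  -69.9]
```

```bash

python3 -m pendant '[{"tx":6,"ty":3,"tz":15,"wx":-0.3,"wy":0.7,"wz":0,"hand":0},{"tx":0,"ty":0,"tz":30,"wx":0,"wy":0,"wz":0,"hand":0},{"tx":0,"ty":0,"tz":24,"wx":0,"wy":0,"wz":0,"hand":0},{"tx":0,"ty":0,"tz":0,"wx":0,"wy":0,"wz":0,"hand":0}]'>/dev/null;python3 st.py
python3 -m pendant '[{"tx":0,"ty":0,"tz":0,"wx":0,"wy":0,"wz":0,"hand":-1},{"tx":0,"ty":0,"tz":0,"wx":0,"wy":0,"wz":0,"hand":-1},{"tx":0,"ty":0,"tz":0,"wx":0,"wy":0,"wz":0,"hand":-1},{"tx":0,"ty":0,"tz":0,"wx":0,"wy":0,"wz":0,"hand":-1},{"tx":0,"ty":0,"tz":0,"wx":0,"wy":0,"wz":0,"hand":-1}]'>/dev/null;python3 st.py
```

```text
t 50.62 p [ 0.5665 -0.3007  0.0176] x [-1.    -0.001  0.006] z [-0.006  0.003 -1.   ] q [ 0.45  0.67 -0.03  1.73  0.02  0.75  1.99] w 0.0462 gf 0.0 F [ 0.7 -0.5 -0.1]
t 51.25 p [ 0.5682 -0.3015  0.0196] x [-1.    -0.002  0.002] z [-0.002  0.001 -1.   ] q [ 0.45  0.67 -0.03  1.73  0.02  0.75  1.99] w 0.0147 gf 30.0 F [-1.4  1.4  4.9]
```

```bash

python3 -m pendant '[{"tx":0,"ty":0,"tz":-50,"wx":0,"wy":0,"wz":0,"hand":-1},{"tx":0,"ty":0,"tz":-60,"wx":0,"wy":0,"wz":0,"hand":-1},{"tx":0,"ty":0,"tz":-60,"wx":0,"wy":0,"wz":0,"hand":-1},{"tx":0,"ty":0,"tz":-60,"wx":0,"wy":0,"wz":0,"hand":-1},{"tx":0,"ty":0,"tz":-60,"wx":0,"wy":0,"wz":0,"hand":-1}]'>/dev/null
python3 -m pendant '[{"tx":-2,"ty":60,"tz":-10,"wx":0,"wy":0,"wz":0,"hand":-1},{"tx":-2,"ty":60,"tz":-10,"wx":0,"wy":0,"wz":0,"hand":-1},{"tx":-2,"ty":60,"tz":-10,"wx":0,"wy":0,"wz":0,"hand":-1},{"tx":-2,"ty":60,"tz":-10,"wx":0,"wy":0,"wz":0,"hand":-1},{"tx":-2,"ty":60,"tz":0,"wx":0,"wy":0,"wz":0,"hand":-1}]'>/dev/null
python3 -m pendant '[{"tx":-2,"ty":60,"tz":0,"wx":0,"wy":0,"wz":0,"hand":-1},{"tx":-2,"ty":60,"tz":0,"wx":0,"wy":0,"wz":0,"hand":-1},{"tx":-2,"ty":60,"tz":0,"wx":0,"wy":0,"wz":0,"hand":-1},{"tx":-2,"ty":60,"tz":0,"wx":0,"wy":0,"wz":0,"hand":-1},{"tx":-2,"ty":26,"tz":0,"wx":0,"wy":0,"wz":0,"hand":-1}]'>/dev/null;python3 st.py
python3 -m pendant '[{"tx":0,"ty":0,"tz":0,"wx":0,"wy":0,"wz":10,"hand":-1},{"tx":0,"ty":0,"tz":0,"wx":0,"wy":0,"wz":10,"hand":-1},{"tx":0,"ty":0,"tz":0,"wx":0,"wy":0,"wz":10,"hand":-1},{"tx":0,"ty":0,"tz":0,"wx":0,"wy":0,"wz":10,"hand":-1},{"tx":0,"ty":0,"tz":0,"wx":0,"wy":0,"wz":10,"hand":-1}]'>/dev/null
python3 -m pendant '[{"tx":0,"ty":0,"tz":0,"wx":0,"wy":0,"wz":8,"hand":-1},{"tx":0,"ty":0,"tz":0,"wx":0,"wy":-10,"wz":0,"hand":-1},{"tx":0,"ty":0,"tz":0,"wx":0,"wy":-10,"wz":0,"hand":-1},{"tx":0,"ty":0,"tz":0,"wx":0,"wy":-10,"wz":0,"hand":-1},{"tx":0,"ty":0,"tz":0,"wx":0,"wy":-10,"wz":0,"hand":-1}]'>/dev/null
python3 -m pendant '[{"tx":0,"ty":0,"tz":0,"wx":0,"wy":-10,"wz":0,"hand":-1},{"tx":0,"ty":0,"tz":0,"wx":0,"wy":-10,"wz":0,"hand":-1},{"tx":0,"ty":0,"tz":0,"wx":0,"wy":-10,"wz":0,"hand":-1},{"tx":0,"ty":0,"tz":0,"wx":0,"wy":-10,"wz":0,"hand":-1},{"tx":0,"ty":0,"tz":0,"wx":0,"wy":-10,"wz":0,"hand":-1}]'>/dev/null;python3 -m pendant '[{"tx":0,"ty":0,"tz":0,"wx":0,"wy":0,"wz":0,"hand":-1}]'>/dev/null;python3 st.py;python3 pl.py 4 .098 .032
```

```text
t 53.12 p [0.5862 0.2688 0.3487] x [-1.    -0.007  0.005] z [-0.005  0.002 -1.   ] q [-0.27  0.38 -0.29  1.4   0.1   1.38  1.01] w 0.0146 gf 30.0 F [ 0.1  0.6 -0.5]
t 55.12 p [0.5867 0.265  0.3449] x [-0.01  -0.005 -1.   ] z [ 0.533 -0.846 -0.001] q [-1.1   0.76  0.14  1.62  1.19  1.8  -0.82] w 0.0148 gf 30.0 F [ 0.2  0.9 -0.9]
butt [0.5687 0.2916 0.247 ] tip dir [0.01  0.005 1.   ] shift tool mm [-0.6 51.6 33.1] q [-1.1   0.76  0.14  1.62  1.19  1.8  -0.82]
```

```bash

python3 -m pendant '[{"tx":0,"ty":51,"tz":0,"wx":0,"wy":0,"wz":0,"hand":-1},{"tx":0,"ty":0,"tz":33,"wx":0,"wy":0,"wz":0,"hand":-1},{"tx":45,"ty":0,"tz":0,"wx":0,"wy":0,"wz":0,"hand":-1},{"tx":50,"ty":0,"tz":0,"wx":0,"wy":0,"wz":0,"hand":-1},{"tx":0,"ty":0,"tz":0,"wx":0,"wy":0,"wz":0,"hand":-1}]'>/dev/null;python3 st.py;python3 pl.py 4 .098 .032
```

```text
t 55.75 p [0.648  0.2628 0.2524] x [-0.008  0.001 -1.   ] z [ 0.53  -0.848 -0.005] q [-1.02  0.94  0.15  1.51  1.2   1.72 -0.87] w 0.0148 gf 30.0 F [0.2 1.1 0.3]
butt [0.6303 0.29   0.1545] tip dir [ 0.008 -0.001  1.   ] shift tool mm [ 0.   0.3 -1. ] q [-1.02  0.94  0.15  1.51  1.2   1.72 -0.87]
```

```bash

python3 -m pendant '[{"tx":25,"ty":-1,"tz":-1,"wx":0,"wy":0,"wz":0,"hand":-1},{"tx":20,"ty":0,"tz":0,"wx":0,"wy":0,"wz":0,"hand":-1},{"tx":20,"ty":0,"tz":0,"wx":0,"wy":0,"wz":0,"hand":-1},{"tx":15,"ty":0,"tz":0,"wx":0,"wy":0,"wz":0,"hand":-1},{"tx":5,"ty":0,"tz":0,"wx":0,"wy":0,"wz":0,"hand":-1}]'>/dev/null;python3 st.py;python3 pl.py 4 .098 .032
```

```text
t 56.38 p [0.6466 0.2645 0.1683] x [-0.003  0.    -1.   ] z [ 0.532 -0.847 -0.002] q [-1.02  1.07  0.14  1.48  1.18  1.69 -0.97] w 0.0149 gf 30.0 F [0.3 2.  0.9]
butt [0.6293 0.2916 0.0704] tip dir [ 0.003 -0.     1.   ] shift tool mm [-0.   0.3  0.9] q [-1.02  1.07  0.14  1.48  1.18  1.69 -0.97]
```

```bash

python3 -m pendant '[{"tx":0,"ty":0,"tz":0,"wx":0,"wy":0,"wz":0,"hand":-0.3},{"tx":0,"ty":0,"tz":0,"wx":0,"wy":0,"wz":0,"hand":-0.3},{"tx":0,"ty":0,"tz":0,"wx":0,"wy":0,"wz":0,"hand":-0.3},{"tx":0,"ty":0,"tz":-15,"wx":0,"wy":0,"wz":0,"hand":-0.3},{"tx":-5,"ty":0,"tz":-35,"wx":0,"wy":0,"wz":0,"hand":-0.3}]'>/dev/null
python3 -m pendant '[{"tx":-10,"ty":0,"tz":-45,"wx":0,"wy":0,"wz":0,"hand":-0.3},{"tx":-60,"ty":0,"tz":0,"wx":0,"wy":0,"wz":0,"hand":-0.3},{"tx":-60,"ty":0,"tz":0,"wx":0,"wy":0,"wz":0,"hand":-0.3},{"tx":-60,"ty":0,"tz":0,"wx":0,"wy":0,"wz":0,"hand":-0.3},{"tx":0,"ty":0,"tz":0,"wx":0,"wy":0,"wz":0,"hand":0}]'>/dev/null;python3 st.py
python3 -m pendant '[{"tx":0,"ty":0,"tz":0,"wx":0,"wy":10,"wz":0,"hand":0},{"tx":0,"ty":0,"tz":0,"wx":0,"wy":10,"wz":0,"hand":0},{"tx":0,"ty":0,"tz":0,"wx":0,"wy":10,"wz":0,"hand":0},{"tx":0,"ty":0,"tz":0,"wx":0,"wy":10,"wz":0,"hand":0},{"tx":0,"ty":0,"tz":0,"wx":0,"wy":10,"wz":0,"hand":0}]'>/dev/null
python3 -m pendant '[{"tx":0,"ty":0,"tz":0,"wx":0,"wy":10,"wz":0,"hand":1},{"tx":0,"ty":0,"tz":0,"wx":0,"wy":10,"wz":0,"hand":1},{"tx":0,"ty":0,"tz":0,"wx":0,"wy":10,"wz":0,"hand":1},{"tx":0,"ty":0,"tz":0,"wx":0,"wy":10,"wz":0,"hand":1}]'>/dev/null;python3 st.py
python3 - <<'E'
from h import *
import json
t=cam("top")
z=np.array([.557,-.83,-.012]);p=np.array([.5682,.1542,.3728])
for b in (0,.0187,.03,.04): print(b,pix(t,[p-b*z]).round(1))
s=cam("scene");a=cv2.resize(s["frame"][180:420,270:560],(600,497),interpolation=2);cv2.imwrite("pics/p5.png",a)
o=robot.observe();M=rot(o['ee_rot']).as_matrix()
for b in (0,.0187): print((pix(s,[o['position']-b*M[:,2]+k*.046*M[:,1] for k in(-1,1)])-[270,180])*[600/290,497/240])
E
```

```text
t 57.62 p [0.5965 0.3458 0.3703] x [ 0.003  0.01  -1.   ] z [ 0.532 -0.846 -0.006] q [-1.21  0.84  0.26  1.4   1.13  1.82 -0.67] w 0.0398 gf 0.0 F [-0.5  1.   0.4]
t 58.75 p [0.5959 0.3457 0.3651] x [-0.533  0.846  0.009] z [-0.006  0.007 -1.   ] q [-0.53  0.44 -0.06  1.26  0.02  1.44 -0.03] w 0.0838 gf 0.0 F [ 0.6 -0.   0.5]
0 [[172.2 213.6]]
0.0187 [[163.7 218.9]]
0.03 [[158.6 222.1]]
0.04 [[154.1 225. ]]
[[546.056738   167.86236525]
 [548.17861025 281.97658026]]
[[554.3613758  150.44443811]
 [557.22911382 265.51271046]]
```

View pics/p5.png

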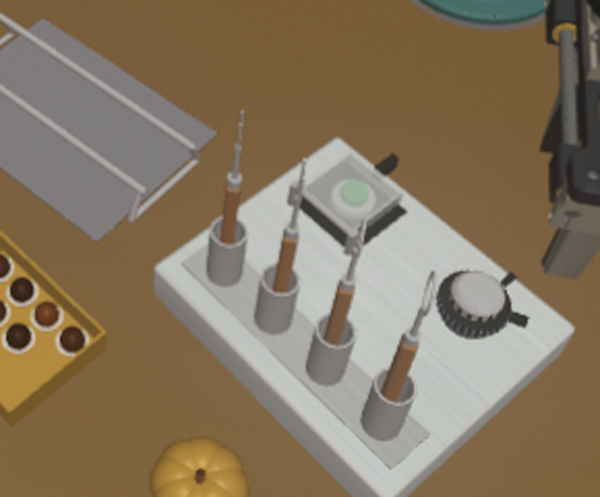

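All four tools are standing, with the lug at (520,320) and the rib at (510,280). In the pictures the real fingertips sit about 19 mm behind the reported TCP. Next is the ring.

```bash
python3 - <<'E'
from h import *
t=cam("top");D=lambda a:np.array(a,float)/4.4+[105,175]
r=world(t,D([[173.5,391]]),.084);c=world(t,D([[163,390]]),.104);l=world(t,D([[95,417]]),.080);print(r,c,l)
m=((r+c)/2)[0];d=l[0]-m;print("lug az",np.degrees(np.arctan2(d[1],d[0])),np.hypot(*d[:2]))
rb=world(t,D([[166,485],[166,510]]),.0605).mean(0);d2=rb-m;print("rib az",np.degrees(np.arctan2(d2[1],d2[0])))
a=np.arctan2(d[1],d[0]);st();to([m[0],m[1],.2],[np.cos(a),np.sin(a),0],[0,0,-1])
E
```

```text
[[0.48641037 0.28482739 0.084     ]] [[0.48581075 0.284846   0.104     ]] [[0.4710164  0.32908172 0.08      ]]
lug az 108.83703496124718 0.04674886262252178
rib az 172.02475278366288
t 58.9 p [0.5985 0.3408 0.3642] x [-0.526  0.85   0.001] z [-0.003 -0.001 -1.   ] q [-0.53  0.44 -0.06  1.26  0.02  1.44 -0.03] w 0.092 gf 0.0 F [-0.3  0.1 -0.9]
turn [-0.2 -0.  12.9] norm 12.9 shift after [ -16.7 -124.4  164.2] shift now [  11.4 -124.5  164.6] world [-112.4  -56.  -164.2]
```

```bash

python3 -m pendant '[{"tx":0,"ty":0,"tz":0,"wx":0,"wy":0,"wz":6.5,"hand":1},{"tx":0,"ty":0,"tz":0,"wx":0,"wy":0,"wz":6.4,"hand":1},{"tx":-8,"ty":-62,"tz":0,"wx":0,"wy":0,"wz":0,"hand":1},{"tx":-9,"ty":-61,"tz":0,"wx":0,"wy":0,"wz":0,"hand":1},{"tx":0,"ty":0,"tz":60,"wx":0,"wy":0,"wz":0,"hand":1}]'>/dev/null
python3 -m pendant '[{"tx":0,"ty":0,"tz":60,"wx":0,"wy":0,"wz":0,"hand":1},{"tx":0,"ty":0,"tz":40,"wx":0,"wy":0,"wz":0,"hand":1},{"tx":0,"ty":0,"tz":0,"wx":0,"wy":0,"wz":0,"hand":1},{"tx":0,"ty":0,"tz":0,"wx":0,"wy":0,"wz":0,"hand":1}]'>/dev/null
python3 - <<'E'
from h import *
a=np.radians(108.8);st();to([.486,.285,.054],[np.cos(a),np.sin(a),0],[0,0,-1])
E
```

```text
t 60.02 p [0.4857 0.2898 0.2062] x [-0.331  0.944  0.002] z [-0.002  0.002 -1.   ] q [-0.56  0.32 -0.05  1.8   0.01  1.03 -0.27] w 0.0915 gf 0.0 F [0.2 0.9 0.1]
turn [-0.  -0.1  0.5] norm 0.6 shift after [ -4.6  -1.3 152.2] shift now [ -5.   -1.2 152.2] world [   0.3   -4.8 -152.2]
```

```bash

python3 -m pendant '[{"tx":-5,"ty":-1,"tz":30,"wx":0,"wy":0,"wz":0.5,"hand":1},{"tx":0,"ty":0,"tz":30,"wx":0,"wy":0,"wz":0,"hand":1},{"tx":0,"ty":0,"tz":20,"wx":0,"wy":0,"wz":0,"hand":1},{"tx":0,"ty":0,"tz":0,"wx":0,"wy":0,"wz":0,"hand":1}]'>/dev/null
python3 - <<'E'
from h import *
a=np.radians(108.8);st();to([.486,.285,.055],[np.cos(a),np.sin(a),0],[0,0,-1])
E
```

```text
t 60.52 p [0.4863 0.2837 0.1255] x [-0.321  0.947  0.002] z [-0.003  0.001 -1.   ] q [-0.55  0.41 -0.04  1.88  0.02  0.86 -0.28] w 0.0922 gf 0.0 F [-0.6  0.1  0.9]
turn [-0.1 -0.1 -0.1] norm 0.2 shift after [ 1.3  0.2 70.5] shift now [ 1.2  0.3 70.5] world [ -0.3   1.3 -70.5]
```

```bash

python3 -m pendant '[{"tx":1,"ty":0,"tz":25,"wx":0,"wy":0,"wz":0,"hand":1},{"tx":0,"ty":0,"tz":25,"wx":0,"wy":0,"wz":0,"hand":1},{"tx":0,"ty":0,"tz":16,"wx":0,"wy":0,"wz":0,"hand":1},{"tx":0,"ty":0,"tz":0,"wx":0,"wy":0,"wz":0,"hand":1}]'>/dev/null
python3 - <<'E'
from h import *
a=np.radians(108.8);st();to([.486,.285,.055],[np.cos(a),np.sin(a),0],[0,0,-1])
E
```

```text
t 61.02 p [0.4857 0.2843 0.059 ] x [-0.321  0.947  0.002] z [-0.003  0.001 -1.   ] q [-0.55  0.5  -0.04  1.92  0.03  0.73 -0.28] w 0.0921 gf 0.0 F [0.1 0.1 1.2]
turn [-0.1 -0.1 -0.1] norm 0.2 shift after [0.6 0.5 4. ] shift now [0.6 0.5 4. ] world [ 0.3  0.7 -4. ]
```

```bash

python3 -m pendant '[{"tx":0,"ty":0,"tz":4,"wx":0,"wy":0,"wz":0,"hand":1},{"tx":0,"ty":0,"tz":0,"wx":0,"wy":0,"wz":0,"hand":1},{"tx":0,"ty":0,"tz":0,"wx":0,"wy":0,"wz":0,"hand":-1},{"tx":0,"ty":0,"tz":0,"wx":0,"wy":0,"wz":0,"hand":-1},{"tx":0,"ty":0,"tz":0,"wx":0,"wy":0,"wz":0,"hand":-1}]'
python3 -m pendant '[{"tx":0,"ty":0,"tz":0,"wx":0,"wy":0,"wz":0,"hand":-1},{"tx":0,"ty":0,"tz":0,"wx":0,"wy":0,"wz":0,"hand":-1}]'
```

```text
time: 61.65
position: [0.4894, 0.2854, 0.0555]
ee_rot: [0.0, 0.583, 0.812, 0.004]
ft_force: [15.1, 4.3, -10.8]
grip_width: 0.064
grip_force: 7.7
time: 61.9
position: [0.4897, 0.2855, 0.0555]
ee_rot: [0.0, 0.583, 0.812, 0.003]
ft_force: [8.9, 3.3, -6.9]
grip_width: 0.0629
grip_force: 30.0
```

```bash

python3 -m pendant '[{"tx":0,"ty":3,"tz":0,"wx":0,"wy":0,"wz":-8,"hand":-1},{"tx":0,"ty":0,"tz":0,"wx":0,"wy":0,"wz":-8,"hand":-1},{"tx":0,"ty":0,"tz":0,"wx":0,"wy":0,"wz":-8,"hand":-1},{"tx":0,"ty":0,"tz":0,"wx":0,"wy":0,"wz":-8,"hand":-1}]';python3 st.py
python3 -m pendant '[{"tx":0,"ty":0,"tz":0,"wx":0,"wy":0,"wz":-8,"hand":-1},{"tx":0,"ty":0,"tz":0,"wx":0,"wy":0,"wz":-8,"hand":-1},{"tx":0,"ty":0,"tz":0,"wx":0,"wy":0,"wz":-8,"hand":-1},{"tx":0,"ty":0,"tz":0,"wx":0,"wy":0,"wz":-9,"hand":-1},{"tx":0,"ty":0,"tz":0,"wx":0,"wy":0,"wz":0,"hand":-1}]'>/dev/null;python3 st.py
```

```text
time: 62.4
position: [0.4916, 0.2869, 0.0555]
ee_rot: [0.0, 0.334, 0.942, 0.003]
ft_force: [7.4, 5.2, -7.5]
grip_width: 0.0629
grip_force: 30.0
t 62.4 p [0.4916 0.2869 0.0555] x [-0.776  0.63   0.001] z [ 0.003  0.005 -1.   ] q [-0.44  0.52 -0.18  1.9   0.13  0.73  0.19] w 0.0629 gf 30.0 F [ 7.4  5.2 -7.5]
t 63.02 p [0.4925 0.289  0.0556] x [-0.994  0.108 -0.004] z [ 0.005  0.009 -1.   ] q [-0.34  0.54 -0.32  1.89  0.24  0.74  0.67] w 0.0628 gf 30.0 F [ 9.9  8.7 -9. ]
```

```bash

python3 -m pendant '[{"tx":0,"ty":0,"tz":0,"wx":0,"wy":0,"wz":0,"hand":1},{"tx":0,"ty":0,"tz":0,"wx":0,"wy":0,"wz":0,"hand":1},{"tx":0,"ty":0,"tz":0,"wx":0,"wy":0,"wz":0,"hand":1},{"tx":0,"ty":0,"tz":0,"wx":0,"wy":0,"wz":0,"hand":1},{"tx":0,"ty":0,"tz":-20,"wx":0,"wy":0,"wz":0,"hand":1}]'
python3 -m pendant '[{"tx":0,"ty":0,"tz":-60,"wx":0,"wy":0,"wz":0,"hand":1},{"tx":0,"ty":0,"tz":-60,"wx":0,"wy":0,"wz":0,"hand":1},{"tx":40,"ty":-40,"tz":-10,"wx":0,"wy":0,"wz":0,"hand":0},{"tx":40,"ty":-40,"tz":0,"wx":0,"wy":0,"wz":0,"hand":0},{"tx":0,"ty":-60,"tz":0,"wx":0,"wy":0,"wz":0,"hand":0}]'>/dev/null
python3 -m pendant '[{"tx":0,"ty":0,"tz":0,"wx":0,"wy":0,"wz":0,"hand":0}]'>/dev/null;python3 st.py
python3 - <<'E'
from h import *
t=cam("top");crop(t,105,175,260,310,4.4,"dry2.png")
E
```

```text
time: 63.65
position: [0.4873, 0.2841, 0.0738]
ee_rot: [-0.003, 0.055, 0.998, -0.0]
ft_force: [0.4, -0.6, 0.6]
grip_width: 0.0915
grip_force: 0.0
t 64.4 p [0.3933 0.1505 0.2051] x [-0.993  0.116  0.002] z [-0.002 -0.001 -1.   ] q [-0.1   0.09 -0.36  2.1   0.04  0.97  0.98] w 0.0544 gf 0.0 F [0.7 0.5 0.6]
```

View pics/dry2.png

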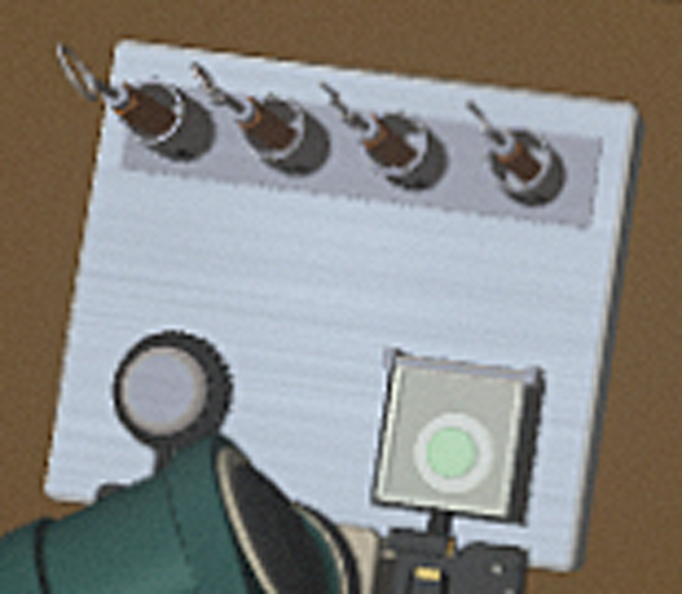

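The crop shows all four tools standing. The lug's root is at about (165,455), below the cap, so it points toward the rib, but the arm hides its tip. I step aside and measure the angle.

```bash

python3 -m pendant '[{"tx":0,"ty":-60,"tz":-20,"wx":0,"wy":0,"wz":0,"hand":-0.2},{"tx":0,"ty":-60,"tz":0,"wx":0,"wy":0,"wz":0,"hand":-0.2},{"tx":0,"ty":-60,"tz":0,"wx":0,"wy":0,"wz":0,"hand":-0.2},{"tx":0,"ty":-60,"tz":0,"wx":0,"wy":0,"wz":0,"hand":-0.2},{"tx":0,"ty":0,"tz":0,"wx":0,"wy":0,"wz":0,"hand":-0.2}]'>/dev/null;python3 st.py
python3 - <<'E'
from h import *
t=cam("top");g=cv2.cvtColor(t["frame"],cv2.COLOR_BGR2GRAY).astype(np.float32)
c=np.array([.486,.285])
az=np.arange(140,206,3)
for r,z in((.038,.082),(.041,.082),(.044,.082),(.055,.0605),(.06,.0605)):
    P=np.array([[*(c+r*np.array([np.cos(np.radians(a)),np.sin(np.radians(a))])),z] for a in az]);u=pix(t,P).astype(np.float32)
    print(r,cv2.remap(g,u[:,0],u[:,1],1).ravel().astype(int).tolist())
print(az.tolist())
to([.4144,.1363,.12],[-.995,.0995,0],[0,0,-1])
cv2.imwrite("pics/dry3.png",t["frame"])
E
```

```text
t 65.08 p [ 0.368  -0.0859  0.2246] x [-0.993  0.116  0.003] z [-0.003  0.001 -1.   ] q [ 0.21 -0.04 -0.07  2.17 -0.    1.01  1.6 ] w 0.0367 gf 0.0 F [-0.1  1.3 -0. ]
0.038 [189, 191, 188, 195, 196, 197, 202, 186, 136, 80, 44, 56, 34, 81, 158, 195, 195, 194, 194, 193, 193, 188]
0.041 [193, 192, 192, 192, 187, 189, 193, 187, 151, 66, 49, 53, 37, 92, 185, 196, 190, 190, 189, 190, 192, 194]
0.044 [193, 191, 189, 189, 189, 187, 191, 195, 167, 89, 55, 54, 43, 86, 190, 197, 189, 191, 190, 186, 187, 189]
0.055 [191, 192, 190, 186, 187, 190, 189, 194, 197, 129, 36, 57, 160, 192, 191, 190, 190, 189, 188, 188, 188, 191]
0.06 [187, 188, 192, 191, 188, 190, 190, 195, 195, 147, 61, 27, 181, 197, 194, 193, 193, 192, 190, 191, 189, 189]
[140, 143, 146, 149, 152, 155, 158, 161, 164, 167, 170, 173, 176, 179, 182, 185, 188, 191, 194, 197, 200, 203]
turn [ 0.1 -0.2 -0.7] norm 0.8 shift after [-23.9 223.5 104.6] shift now [-21.3 223.6 104.8] world [  46.   220.  -104.6]
```

The lug is at 173° and the rib at 172°, so the air is open. Now the guard.

```bash

python3 -m pendant '[{"tx":-5,"ty":56,"tz":0,"wx":0,"wy":0,"wz":-0.7,"hand":-0.2},{"tx":-6,"ty":56,"tz":0,"wx":0,"wy":0,"wz":0,"hand":-0.2},{"tx":-6,"ty":56,"tz":0,"wx":0,"wy":0,"wz":0,"hand":-0.2},{"tx":-6,"ty":56,"tz":20,"wx":0,"wy":0,"wz":0,"hand":-0.2},{"tx":0,"ty":0,"tz":40,"wx":0,"wy":0,"wz":0,"hand":-0.2}]'>/dev/null
python3 -m pendant '[{"tx":0,"ty":0,"tz":40,"wx":0,"wy":0,"wz":0,"hand":-0.2},{"tx":0,"ty":0,"tz":0,"wx":0,"wy":0,"wz":0,"hand":-0.2},{"tx":0,"ty":0,"tz":0,"wx":0,"wy":0,"wz":0,"hand":-0.2}]'>/dev/null
python3 - <<'E'
from h import *
st();to([.4144,.1363,.055],[-.995,.0995,0],[0,0,-1])
E
```

```text
t 66.12 p [0.4134 0.1389 0.1257] x [-0.995  0.096  0.002] z [-0.002  0.002 -1.   ] q [-0.09  0.23 -0.34  2.15  0.1   0.78  0.98] w 0.0366 gf 0.0 F [-0.4  0.3 -0. ]
turn [ 0.1 -0.1  0.2] norm 0.3 shift after [-1.2 -2.5 70.7] shift now [-1.3 -2.7 70.7] world [  1.   -2.6 -70.7]
```

```bash

python3 -m pendant '[{"tx":-1,"ty":-3,"tz":25,"wx":0,"wy":0,"wz":0.2,"hand":-0.2},{"tx":0,"ty":0,"tz":25,"wx":0,"wy":0,"wz":0,"hand":-0.2},{"tx":0,"ty":0,"tz":18,"wx":0,"wy":0,"wz":0,"hand":-0.2},{"tx":0,"ty":0,"tz":0,"wx":0,"wy":0,"wz":0,"hand":-0.2},{"tx":0,"ty":0,"tz":0,"wx":0,"wy":0,"wz":0,"hand":-0.2}]'>/dev/null;python3 st.py
python3 -m pendant '[{"tx":0,"ty":0,"tz":2,"wx":0,"wy":0,"wz":0,"hand":-1},{"tx":0,"ty":0,"tz":0,"wx":0,"wy":0,"wz":0,"hand":-1},{"tx":0,"ty":0,"tz":0,"wx":0,"wy":0,"wz":0,"hand":-1},{"tx":0,"ty":0,"tz":0,"wx":0,"wy":0,"wz":0,"hand":-1}]'>/dev/null;python3 st.py
```

```text
t 66.75 p [0.4147 0.1349 0.0581] x [-0.995  0.101  0.001] z [-0.     0.002 -1.   ] q [-0.12  0.35 -0.31  2.2   0.18  0.61  0.91] w 0.037 gf 0.0 F [ 0.3  0.2 -0.2]
t 67.25 p [0.4145 0.1397 0.0556] x [-0.995  0.098 -0.   ] z [ 0.001  0.008 -1.   ] q [-0.13  0.36 -0.31  2.2   0.18  0.6   0.91] w 0.0095 gf 30.0 F [-0.9 13.5 -1. ]
```

```bash

python3 -m pendant '[{"tx":-1,"ty":3,"tz":-18.4,"wx":0,"wy":0,"wz":0,"hand":-1},{"tx":-4.7,"ty":0,"tz":-17.7,"wx":0,"wy":0,"wz":0,"hand":-1},{"tx":-8.1,"ty":0,"tz":-16.5,"wx":0,"wy":0,"wz":0,"hand":-1},{"tx":0,"ty":0,"tz":0,"wx":0,"wy":0,"wz":0,"hand":-1}]'>/dev/null;python3 st.py
python3 -m pendant '[{"tx":-11.2,"ty":0,"tz":-14.6,"wx":0,"wy":0,"wz":0,"hand":-1},{"tx":-13.9,"ty":0,"tz":-12.1,"wx":0,"wy":0,"wz":0,"hand":-1},{"tx":-16,"ty":0,"tz":-9,"wx":0,"wy":0,"wz":0,"hand":-1},{"tx":0,"ty":0,"tz":0,"wx":0,"wy":0,"wz":0,"hand":-1}]'>/dev/null;python3 st.py
```

```text
t 67.75 p [0.4292 0.1384 0.1088] x [-0.995  0.1   -0.   ] z [ 0.001  0.005 -1.   ] q [-0.09  0.28 -0.33  2.13  0.13  0.74  0.97] w 0.0097 gf 30.0 F [0.8 5.6 1.7]
t 68.25 p [0.4695 0.1344 0.1435] x [-0.995  0.1    0.002] z [-0.001  0.005 -1.   ] q [-0.07  0.29 -0.32  2.02  0.11  0.85  1.02] w 0.0099 gf 30.0 F [-0.5  6.2  1.2]
```

```bash

python3 -m pendant '[{"tx":-17.5,"ty":0,"tz":-5.7,"wx":0,"wy":0,"wz":0,"hand":-1},{"tx":-18.3,"ty":0,"tz":-2.1,"wx":0,"wy":0,"wz":0,"hand":-1},{"tx":-18.3,"ty":0,"tz":1.6,"wx":0,"wy":0,"wz":0,"hand":-1},{"tx":0,"ty":0,"tz":0,"wx":0,"wy":0,"wz":0,"hand":-1},{"tx":0,"ty":0,"tz":0,"wx":0,"wy":0,"wz":0,"hand":-1}]'>/dev/null;python3 st.py
```

```text
t 68.88 p [0.523  0.1291 0.1496] x [-0.995  0.1    0.002] z [-0.001  0.005 -1.   ] q [-0.05  0.36 -0.3   1.9   0.13  0.9   1.06] w 0.0096 gf 30.0 F [0.5 5.9 1.9]
```

```bash

python3 -m pendant '[{"tx":0,"ty":0,"tz":0,"wx":0,"wy":0,"wz":0,"hand":-0.3},{"tx":0,"ty":0,"tz":0,"wx":0,"wy":0,"wz":0,"hand":-0.3},{"tx":0,"ty":0,"tz":0,"wx":0,"wy":0,"wz":0,"hand":-0.3},{"tx":0,"ty":0,"tz":-30,"wx":0,"wy":0,"wz":0,"hand":-0.3},{"tx":0,"ty":0,"tz":-50,"wx":0,"wy":0,"wz":0,"hand":-0.3}]'>/dev/null
python3 -m pendant '[{"tx":0,"ty":0,"tz":-20,"wx":0,"wy":0,"wz":0,"hand":-1},{"tx":60,"ty":0,"tz":0,"wx":0,"wy":0,"wz":0,"hand":-1},{"tx":6,"ty":0,"tz":0,"wx":0,"wy":0,"wz":0,"hand":-1},{"tx":0,"ty":0,"tz":0,"wx":0,"wy":0,"wz":0,"hand":-1},{"tx":0,"ty":0,"tz":0,"wx":0,"wy":0,"wz":0,"hand":-1}]'>/dev/null
python3 - <<'E'
from h import *
st();to([.458,.133,.10],[-.995,.0995,0],[0,0,-1])
t=cam("top");print(world(t,np.array([[452,452]])/4.4+[105,175],.078))
s=cam("scene");a=cv2.resize(s["frame"][180:420,270:560],(600,497),interpolation=2);cv2.imwrite("pics/p6.png",a)
E
```

```text
t 70.12 p [0.4581 0.1323 0.249 ] x [-0.995  0.102  0.003] z [-0.003  0.001 -1.   ] q [-0.04  0.14 -0.34  1.93  0.05  1.08  1.07] w 0.0007 gf 0.0 F [ 0.2 -0.5  0.1]
turn [ 0.1 -0.2 -0.1] norm 0.2 shift after [  0.2   0.6 149. ] shift now [ -0.2   0.5 149. ] world [-1.00e-01  7.00e-01 -1.49e+02]
[[0.4588787  0.13230755 0.078     ]]
```

View pics/p6.png

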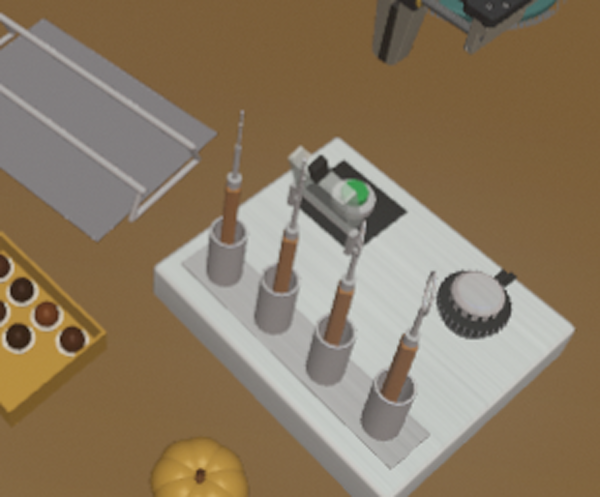

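The guard is standing up, with its tab at (318,165), and the green button at (355,190) is exposed. The lug points at the rib. I press the button next.

```bash

python3 -m pendant '[{"tx":0,"ty":0,"tz":55,"wx":0,"wy":0,"wz":0,"hand":-1},{"tx":0,"ty":0,"tz":55,"wx":0,"wy":0,"wz":0,"hand":-1},{"tx":0,"ty":0,"tz":50,"wx":0,"wy":0,"wz":0,"hand":-1},{"tx":0,"ty":0,"tz":0,"wx":0,"wy":0,"wz":0,"hand":-1},{"tx":0,"ty":0,"tz":0,"wx":0,"wy":0,"wz":0,"hand":-1}]'>/dev/null;python3 st.py
for i in 1 2 3; do python3 -m pendant '[{"tx":0,"ty":0,"tz":4,"wx":0,"wy":0,"wz":0,"hand":-1},{"tx":0,"ty":0,"tz":0,"wx":0,"wy":0,"wz":0,"hand":-1}]' | grep -E "pos|ft"; done
```

```text
t 70.85 p [0.458  0.1334 0.0903] x [-0.995  0.101  0.002] z [-0.001  0.002 -1.   ] q [-0.08  0.35 -0.31  2.09  0.16  0.73  0.97] w 0.0003 gf 0.0 F [-0.5 -0.1  0.4]
position: [0.4574, 0.133, 0.0862]
ft_force: [-0.2, 0.3, 0.5]
position: [0.4565, 0.1328, 0.081]
ft_force: [1.4, -1.1, -0.6]
position: [0.4563, 0.1328, 0.0766]
ft_force: [-0.2, -0.6, -0.9]
```

```bash

for i in 1 2 3 4 5 6; do python3 -m pendant '[{"tx":0,"ty":0,"tz":3,"wx":0,"wy":0,"wz":0,"hand":-1},{"tx":0,"ty":0,"tz":0,"wx":0,"wy":0,"wz":0,"hand":-1}]' | grep -E "pos|ft"; done
```

```text
position: [0.4564, 0.1328, 0.0737]
ft_force: [0.5, 0.2, 0.2]
position: [0.4564, 0.1328, 0.0708]
ft_force: [-0.0, 0.0, -0.0]
position: [0.4563, 0.1328, 0.0677]
ft_force: [0.4, -0.9, 0.5]
position: [0.4563, 0.1328, 0.0648]
ft_force: [-0.6, -0.3, -0.3]
position: [0.4567, 0.1329, 0.0619]
ft_force: [0.0, 0.3, 0.9]
position: [0.4567, 0.133, 0.059]
ft_force: [-0.1, -0.5, 3.3]
```

Contact at about z = 0.061. I press through the 6 mm of travel.

```bash

for i in 1 2 3; do python3 -m pendant '[{"tx":0,"ty":0,"tz":2.5,"wx":0,"wy":0,"wz":0,"hand":-1},{"tx":0,"ty":0,"tz":0,"wx":0,"wy":0,"wz":0,"hand":-1}]' | grep -E "pos|ft"; done
```

```text
position: [0.4567, 0.1329, 0.0566]
ft_force: [-1.1, -0.5, 4.7]
position: [0.4568, 0.133, 0.0558]
ft_force: [-5.4, -2.1, 23.5]
position: [0.457, 0.1329, 0.0554]
ft_force: [-12.4, -4.3, 46.1]
```

```bash

python3 -m pendant '[{"tx":0,"ty":0,"tz":-20,"wx":0,"wy":0,"wz":0,"hand":-1},{"tx":0,"ty":0,"tz":-60,"wx":0,"wy":0,"wz":0,"hand":-1},{"tx":0,"ty":0,"tz":-60,"wx":0,"wy":0,"wz":0,"hand":-1},{"tx":0,"ty":0,"tz":-55,"wx":0,"wy":0,"wz":0,"hand":-0.3},{"tx":0,"ty":0,"tz":0,"wx":0,"wy":0,"wz":0,"hand":-0.3}]'>/dev/null
python3 -m pendant '[{"tx":-40,"ty":0,"tz":0,"wx":0,"wy":0,"wz":0,"hand":-0.3},{"tx":-36,"ty":0,"tz":0,"wx":0,"wy":0,"wz":0,"hand":-0.3},{"tx":0,"ty":0,"tz":30,"wx":0,"wy":0,"wz":0,"hand":-0.3},{"tx":0,"ty":0,"tz":0,"wx":0,"wy":0,"wz":0,"hand":-0.3}]'>/dev/null
python3 - <<'E'
from h import *
st();to([.532,.128,.1475],[-.995,.0995,0],[0,0,-1])
E
```

```text
t 74.97 p [0.53   0.1243 0.2124] x [-0.995  0.101  0.011] z [-0.011 -0.    -1.   ] q [-0.02  0.3  -0.32  1.82  0.1   1.05  1.08] w 0.0323 gf 0.0 F [-0.4  0.5  0.6]
turn [-0.1 -0.6 -0.1] norm 0.6 shift after [-1.6  3.9 64.9] shift now [-2.3  4.  64.9] world [  2.    3.7 -64.9]
```

```bash

python3 -m pendant '[{"tx":-2,"ty":4,"tz":10,"wx":0,"wy":-0.6,"wz":0,"hand":-0.3},{"tx":0,"ty":0,"tz":30,"wx":0,"wy":0,"wz":0,"hand":-0.3},{"tx":0,"ty":0,"tz":25,"wx":0,"wy":0,"wz":0,"hand":-0.3},{"tx":0,"ty":0,"tz":0,"wx":0,"wy":0,"wz":0,"hand":-0.3},{"tx":0,"ty":0,"tz":0,"wx":0,"wy":0,"wz":0,"hand":-0.3}]'>/dev/null;python3 st.py
python3 -m pendant '[{"tx":0,"ty":0,"tz":0,"wx":0,"wy":0,"wz":0,"hand":-1},{"tx":0,"ty":0,"tz":0,"wx":0,"wy":0,"wz":0,"hand":-1},{"tx":0,"ty":0,"tz":0,"wx":0,"wy":0,"wz":0,"hand":-1},{"tx":0,"ty":0,"tz":0,"wx":0,"wy":0,"wz":0,"hand":-1}]'>/dev/null;python3 st.py
```

```text
t 75.6 p [0.536  0.1293 0.1524] x [-0.995  0.101 -0.009] z [ 0.009  0.001 -1.   ] q [-0.05  0.37 -0.31  1.88  0.14  0.91  1.04] w 0.0323 gf 0.0 F [-0.4  0.3  0.1]
t 76.1 p [0.5357 0.128  0.1519] x [-0.995  0.102 -0.008] z [ 0.008 -0.001 -1.   ] q [-0.04  0.37 -0.31  1.88  0.15  0.91  1.04] w 0.0096 gf 30.0 F [-1.6 -2.5  6.3]
```

```bash

python3 -m pendant '[{"tx":9,"ty":0,"tz":-2,"wx":0,"wy":0,"wz":0,"hand":-1},{"tx":19,"ty":0,"tz":-1.6,"wx":0,"wy":0,"wz":0,"hand":-1},{"tx":19,"ty":0,"tz":2.1,"wx":0,"wy":0,"wz":0,"hand":-1},{"tx":18,"ty":0,"tz":5.7,"wx":0,"wy":0,"wz":0,"hand":-1},{"tx":0,"ty":0,"tz":0,"wx":0,"wy":0,"wz":0,"hand":-1}]'>/dev/null;python3 st.py
python3 -m pendant '[{"tx":16.5,"ty":0,"tz":9.3,"wx":0,"wy":0,"wz":0,"hand":-1},{"tx":14.3,"ty":0,"tz":12.5,"wx":0,"wy":0,"wz":0,"hand":-1},{"tx":11.5,"ty":0,"tz":15,"wx":0,"wy":0,"wz":0,"hand":-1},{"tx":0,"ty":0,"tz":0,"wx":0,"wy":0,"wz":0,"hand":-1}]'>/dev/null;python3 st.py
python3 -m pendant '[{"tx":8.3,"ty":0,"tz":17,"wx":0,"wy":0,"wz":0,"hand":-1},{"tx":4.8,"ty":0,"tz":18.2,"wx":0,"wy":0,"wz":0,"hand":-1},{"tx":1,"ty":0,"tz":10,"wx":0,"wy":0,"wz":0,"hand":-1},{"tx":0,"ty":0,"tz":0,"wx":0,"wy":0,"wz":0,"hand":-1}]'>/dev/null;python3 st.py
```

```text
t 76.72 p [0.4691 0.1347 0.1471] x [-0.995  0.1   -0.007] z [ 0.006 -0.001 -1.   ] q [-0.06  0.28 -0.34  2.02  0.13  0.85  1.  ] w 0.0096 gf 30.0 F [-2.4 -4.8  8.7]
t 77.22 p [0.4267 0.1389 0.1087] x [-0.995  0.101 -0.004] z [ 0.004 -0.001 -1.   ] q [-0.09  0.28 -0.35  2.14  0.14  0.74  0.94] w 0.0099 gf 30.0 F [-4.2 -4.3  2.3]
t 77.72 p [0.4137 0.1403 0.0635] x [-0.995  0.101 -0.003] z [ 0.003 -0.002 -1.   ] q [-0.12  0.34 -0.33  2.19  0.19  0.63  0.88] w 0.0099 gf 30.0 F [-2.8 -5.   1.4]
```

Almost shut. I lower it the last bit, release, retreat up and away, and check the shut guard, lug and tools by comparing against the earlier frame.

```bash

python3 -m pendant '[{"tx":0,"ty":0,"tz":4,"wx":0,"wy":0,"wz":0,"hand":-1},{"tx":0,"ty":0,"tz":0,"wx":0,"wy":0,"wz":0,"hand":-1},{"tx":0,"ty":0,"tz":0,"wx":0,"wy":0,"wz":0,"hand":-0.2},{"tx":0,"ty":0,"tz":0,"wx":0,"wy":0,"wz":0,"hand":-0.2},{"tx":0,"ty":0,"tz":0,"wx":0,"wy":0,"wz":0,"hand":-0.2}]'
python3 -m pendant '[{"tx":0,"ty":0,"tz":-15,"wx":0,"wy":0,"wz":0,"hand":-0.2},{"tx":0,"ty":0,"tz":-60,"wx":0,"wy":0,"wz":0,"hand":-0.2},{"tx":0,"ty":0,"tz":-60,"wx":0,"wy":0,"wz":0,"hand":-0.2},{"tx":0,"ty":-60,"tz":-30,"wx":0,"wy":0,"wz":0,"hand":-0.2},{"tx":0,"ty":-60,"tz":0,"wx":0,"wy":0,"wz":0,"hand":-0.2}]'>/dev/null
python3 -m pendant '[{"tx":0,"ty":-60,"tz":0,"wx":0,"wy":0,"wz":0,"hand":-0.2},{"tx":0,"ty":-60,"tz":0,"wx":0,"wy":0,"wz":0,"hand":-0.2},{"tx":0,"ty":0,"tz":0,"wx":0,"wy":0,"wz":0,"hand":-0.2},{"tx":0,"ty":0,"tz":0,"wx":0,"wy":0,"wz":0,"hand":-0.2}]'>/dev/null;python3 st.py
python3 - <<'E'
from h import *
t=cam("top");A=cv2.imread("pics/dry3.png");B=t["frame"]
d=cv2.absdiff(A,B).max(2)[175:305,105:260]
m=(d>45).astype(np.uint8);n,l,s,c=cv2.connectedComponentsWithStats(m)
print([(s[i].tolist()) for i in range(1,n) if s[i,4]>2], "offset 105,175; tools rows<50, ring x<55 y70-115, guard x80-125 y75-128")
E
```

```text
time: 78.35
position: [0.4158, 0.1417, 0.0605]
ee_rot: [0.004, 0.051, 0.999, 0.001]
ft_force: [0.2, 0.1, 0.0]
grip_width: 0.0362
grip_force: 0.0
t 79.47 p [ 0.3904 -0.0929  0.2236] x [-0.995  0.101 -0.008] z [ 0.009  0.001 -1.   ] q [ 0.28  0.   -0.13  2.13 -0.    1.    1.62] w 0.0368 gf 0.0 F [0.  0.4 0.2]
[[148, 121, 3, 2, 6], [152, 122, 3, 3, 6], [147, 126, 5, 3, 5]] offset 105,175; tools rows<50, ring x<55 y70-115, guard x80-125 y75-128
```

The dryer area matches the frame taken before the guard was opened: guard shut, lug on the rib, tools unmoved.

```bash
python3 -c "
from bench import robot
print(robot.hand_in())"
```

```text
the job is handed in; nothing more can be done
None
```

I handed the job in at about 79 s (no verdict was returned): all four tools stand handle-down in the cups, the air lug is about 1° off the rib, the start button went fully down and was let go, and the guard is shut again.

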